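# Nest the emptied component tubs

## Task

Clear the blue component tubs: first take the leftover capacitor out of the largest tub and stand it upright in the yellow parts tray, without disturbing the one already there. Then nest the medium tub squarely and fully down in the largest one, which stays where it stands, and after that the small tub squarely and fully down in the medium one. Set everything down rather than dropping it, and leave the rest of the bench as it is.

Things in the scene. Friction and masses are not known exactly. Their poses are not given: they have to be found in the camera images.
- tub_large: Largest blue open tub, loose, 114 (x) x 70 (y) x 48 mm high; origin under its centre, z up. Walls 5 mm (sides), 7 mm (ends): top 18 mm upright, below tapering to a 106 x 62 mm underside. A ledge 8 mm deep inside each end, 25 mm above the underside, carries a nested tub, whose rim then stands 25 mm proud. About 260 g; starts with the capacitor in it.
- tub_medium: Medium blue open tub, loose, 96 (x) x 56 (y) x 48 mm high; origin under its centre, z up. Walls 5 mm (sides), 7 mm (ends): top 18 mm upright, below tapering to a 88 x 48 mm underside. A ledge 8 mm deep inside each end, 25 mm above the underside, carries a nested tub, whose rim then stands 25 mm proud. About 120 g; grip it across y by the rim. 3 mm to spare a side when home.
- tub_small: Smallest blue open tub, loose, 78 (x) x 42 (y) x 48 mm high; origin under its centre, z up. Walls 5 mm (sides), 7 mm (ends): top 18 mm upright, below tapering to a 70 x 34 mm underside. A ledge 8 mm deep inside each end, 25 mm above the underside, carries a nested tub, whose rim then stands 25 mm proud. About 80 g; grip it across y by the rim. 3 mm to spare a side when home.
- capacitor: The leftover capacitor: black upright can with a silver top, diameter 24, height 44 mm, about 50 g, loose, standing on the inner floor (3 mm thick) of the largest tub, between the ledges. Origin at the centre of its underside, z up.
- parts_tray: Yellow open tray fixed on the bench, 100 (its x) x 150 (its y) mm outside, walls 4 mm thick and 18 mm high, inner floor 4 mm above its underside. Origin at the centre of its underside.
- tray_free (a point): Point on the inner floor of the yellow tray in the middle of its free half (35 mm from the tray's centre towards its +y end). The stored capacitor stands in the other half.
- capacitor_stored: A like capacitor, diameter 24, height 44 mm, standing loose in the other half of the yellow tray. Origin at the centre of its underside. Not part of the job: leave it alone.
- screwdriver: Screwdriver with a red handle lying on the bench. Not part of the job: leave it alone.
- multimeter: Orange multimeter 135 x 72 x 43 mm lying on the bench. Origin under its centre. Not part of the job: leave it alone.
- solder_spool: Metal-grey solder spool with black flanges, diameter 58, height 41 mm, standing on the bench. Origin under its centre. Not part of the job: leave it alone.
- pliers: Pliers with red grips, about 140 mm long, lying on the bench. Not part of the job: leave it alone.

How it is judged:
By the outcome, as a careful person would: the job done as asked, in the order asked, and still so for the second after the job is handed in, with the robot touching nothing.
It also fails if it takes over 72 s, if anything falls off the work surface, if the arm or the gripper's body presses on something with over 40 N, if the wrist force passes 120 N, or if a joint passes its speed limit or range.

## Robot

A 7-joint arm with a two-finger parallel gripper is mounted at the origin on the work surface. World frame = base frame: x ahead of the robot, y to its left, z up, the work surface at z = 0. Lengths are in m, angles in rad, forces in N, time in s.
With the tool pointing down it reaches from about 0.4 to 0.85 m from the base axis. Payload 4.5 kg.
Tool frame: the origin (TCP) lies at the very end of the fingers, on their centre line; the grasp point (between the pads) lies 19 mm behind it; z points along the fingers, x is the direction in which the jaws open and shut, and the axes are right-handed (so a half turn about z gives the same grasp; the last joint's range is limited). The gripper opens to 88 mm and grips with 3 to 60 N. Pads are 18 mm wide; open, the fingers measure 123 mm over their backs; the gripper's body (75 mm by 187 mm) begins 45 mm behind the grasp point.
Start: joints at [1.153, 0.689, -0.195, 1.565, 0.157, 0.902, -0.215], TCP at [0.273, -0.562, 0.239] pointing down, gripper open.
Joint ranges: [-3.01, 3.01], [-0.46, 2.08], [-1.47, 1.51], [0.13, 2.56], [-1, 4.14], [0.04, 2.09], [-2.66, 2.66]. Speed limits (rad/s): [2.57, 2.57, 3.14, 3.14, 3.14, 3.14, 3.14].

## Interface

Orientations are given as a unit quaternion [x, y, z, w].
In Python, from plant import * gives the robot as it stands.
- The arm moves only by the tool apply_moves, never from a script. Its argument "series" is a list of rows, each an object of numbers: "x", "y", "z": the shift along the tool's x, y, z in units of 80 cm (1.0 is 80 cm); "wx", "wy", "wz": the turn, a rotation vector about the tool's x, y, z in units of pi rad (1.0 is pi rad); "fingers": the opening, from -1 (shut) to 1 (fully open), so that 0 is half open. In form: [{"x": .., "y": .., "z": .., "wx": .., "wy": .., "wz": .., "fingers": ..}, ...]. A call has 1 to 8 rows; each row shifts and turns the pose as measured when the row begins, along the tool's axes as they then stand; what a row does not reach is not made up. A row lasts 1/8 s, in which the tool goes at most 62.5 mm and 10.7 degrees, less where a joint would pass 70% of its speed; a pose out of reach is approached as far as the arm can. A call with a number of a shift or a turn outside -1 to 1 is refused whole. A call with a gripper value outside its range is refused whole. The fingers move at their own pace and stop on an object; "force" is the grip in N (left out, the last holds). Time passes only in rows, so rows that do not move let the fingers close. It gives the time, the measured TCP pose, the force and the opening at its end, in the units of the state.
- get_state(): the state, without advancing time (a new reading comes with each control period).
- snapshot(name): name is "side" or "top" or "wrist"; returns (picture, depth): 420x560x3 uint8, red, green, blue; 420x560 float32, m along the optical axis (not along the pixel's ray), 0 where there is no reading.
- camera_model(name): a dict with "camera_matrix" (3x3 intrinsics, pixels), "dist_coeffs" ([k1, k2, p1, p2, k3] as OpenCV has them; the pictures are not rectified), "world_from_camera" (4x4, takes a point from camera to world coordinates). Camera axes: x right, y up, looking along -z (the intrinsics and any distortion apply to the point x, -y, -z); pixel columns grow to the right and rows downward; lengths in m; the calibration is good to about 2 mm. A picture is of the moment at which its call begins: read the wrist's pose just before it. camera_model takes no time and is no camera call; for the wrist camera it gives the pose at the moment of the call.
- finish_job(): hands the job in, once; it reports no verdict.
The state is a dict: "clock": time; "q": joint angles; "qd": joint speeds; "joint_torque": joint torques, N m; "tool_pos": TCP position; "eef_rot": TCP orientation; "contact_force": force on the tool from outside, world axes, zero at the start; "moment": the same for the moment, N m; "opening": opening from 0.0 (shut) to 1.0 (fully open).
Only numpy, scipy, OpenCV 4.12 (cv2) and the standard library are available. Lean on these libraries where they do the work, as an engineer would, in place of code of your own. Each camera call takes 0.05 s, during which the arm holds its last target. There are 200 camera calls.

## Working session

There is one attempt and no reset: what is moved stays moved. The work goes in short steps, Python scripts to look and compute and a tool call to move; the robot and the scene stay as the last step left them, time stands still between calls to the robot, and variables do not carry over. Pictures are saved under pics/ and viewed, about 8 in all and at most 12, crops included, and the job is handed in when it is done.

Besides the shell and the picture viewer there is one more tool, called after "Call:" as name([rows], argument=value, ...), one row to a line, values as JSON. apply_moves: Moves the arm, as the interface text tells. Its arguments: {"type":"object","properties":{"series":{"type":"array","items":{"type":"object","properties":{"x":{"type":"number"},"y":{"type":"number"},"z":{"type":"number"},"wx":{"type":"number"},"wy":{"type":"number"},"wz":{"type":"number"},"fingers":{"type":"number"}}}},"force":{"type":"number"}},"required":["series"]}

```bash
ls; mkdir -p pics; cat > h.py <<'E'
from plant import *
import numpy as np, cv2
from scipy.spatial.transform import Rotation as R
def world(name,d,px=None):
    m=camera_model(name);K=np.array(m["camera_matrix"]);D=np.array(m["dist_coeffs"]);T=np.array(m["world_from_camera"])
    h,w=d.shape
    g=np.stack(np.meshgrid(np.arange(w),np.arange(h)),-1).reshape(-1,1,2).astype(np.float64)
    u=cv2.undistortPoints(g,K,D)[:,0].reshape(h,w,2)
    P=np.stack([u[...,0]*d,-u[...,1]*d,-d],-1)
    return P@T[:3,:3].T+T[:3,3]
E
python3 - <<'E'
from h import *
s=get_state();print(s)
p,d=snapshot("top");W=world("top",d);np.save("top.npy",W);np.save("topd.npy",d);cv2.imwrite("pics/top.png",p[...,::-1])
E
```

```text
pics
{'clock': 0.0, 'q': array([ 1.15280443,  0.68999284, -0.19455965,  1.56635653,  0.15728003,
        0.90249047, -0.21510693]), 'qd': array([-0.00148016,  0.00121593, -0.00040328, -0.00037265,  0.00024691,
       -0.00142128,  0.00022857]), 'joint_torque': array([ 5.68840751e-04, -5.27545631e+01, -1.26650602e+00, -1.53423446e+01,
       -5.25328028e-02,  6.56342876e-03,  1.58996613e-04]), 'tool_pos': array([ 0.2725638 , -0.56172292,  0.23790233]), 'eef_rot': array([ 8.47546092e-01, -5.30720982e-01, -8.08811973e-04, -4.54006177e-04]), 'contact_force': array([ 0.85557137, -0.08867399, -0.60694603]), 'moment': array([0.0685006 , 0.01811883, 0.00281632]), 'opening': 0.9967120915924332}
```

View pics/top.png

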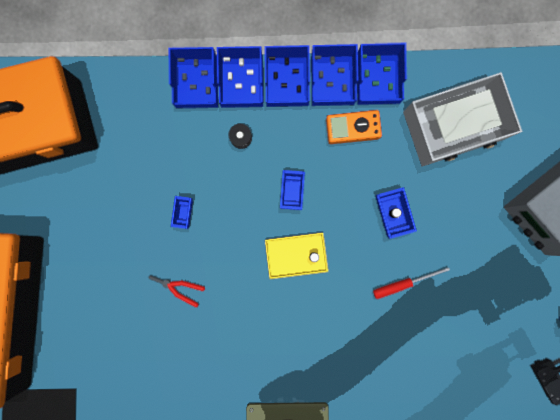

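The top view shows the large tub with the capacitor at (395,212), medium tub at (292,189), small tub at (182,211). The yellow tray is at (297,256), with its stored capacitor at (314,257).

```bash
cat >> h.py <<'E'
def rect(P):
    (c,s,a)=cv2.minAreaRect((P[:,:2]*1000).astype(np.float32))
    if s[0]<s[1]: s=s[::-1];a+=90
    return np.round(c,1),np.round(s,1),round((a+90)%180-90,1)
E
python3 - <<'E'
from h import *
W=np.load("top.npy");p=cv2.imread("pics/top.png").astype(int)
B,G,Rr=p[...,0],p[...,1],p[...,2]
blue=(B>90)&(G<B*.45)&(Rr<B*.45); yel=(Rr>150)&(G>130)&(B<100)
def reg(m,c,r,k):
    o=np.zeros_like(m);o[r-k:r+k,c-k:c+k]=m[r-k:r+k,c-k:c+k];return o
for n,c,r in [("L",395,212),("M",292,189),("S",182,211)]:
    m=reg(blue,c,r,32)&(W[...,2]>.038)&(W[...,2]<.06)
    print(n,m.sum(),rect(W[m]),np.median(W[m][:,2]))
m=reg(yel,297,256,40)&(W[...,2]>.012)&(W[...,2]<.03);print("tray",m.sum(),rect(W[m]),np.median(W[m][:,2]))
for n,c,r in [("capL",397,213),("capS",314,257)]:
    m=reg(W[...,2]>.035,c,r,9)&(p.min(2)>120);q=W[m];print(n,m.sum(),rect(q),q.mean(0))
print(camera_model("wrist"))
E
```

```text
L 357 (array([ 578.9, -282.4]), array([112.9,  70.1]), 14.5) 0.04713507289383778
M 248 (array([640.6, -23.6]), array([96. , 54.8]), -5.2) 0.04746761110296349
S 227 (array([589.3, 256. ]), array([77.3, 43.6]), -8.5) 0.04678861402318368
tray 271 (array([475. , -31.7]), array([148.5,  99.4]), -83.8) 0.017577547044406838
capL 62 (array([ 554.4, -146.6]), array([296. ,  19.5]), -80.0) [ 0.57755394 -0.27764621  0.06762733]
capS 64 (array([488.2, -41.3]), array([97.3, 21.1]), 62.6) [ 0.47171939 -0.07447077  0.06804281]
{'camera_matrix': array([[369.60370608,   0.        , 281.42738992],
       [  0.        , 369.60370608, 208.90258944],
       [  0.        ,   0.        ,   1.        ]]), 'dist_coeffs': array([-0.09212911,  0.        ,  0.        ,  0.        ,  0.        ]), 'world_from_camera': array([[ 0.43614589,  0.85519191,  0.28004207,  0.34484193],
       [-0.89987189,  0.41542425,  0.13286562, -0.52639526],
       [-0.00271066, -0.30995078,  0.95074874,  0.38469394],
       [ 0.        ,  0.        ,  0.        ,  1.        ]])}
```

Call:
apply_moves([
  {"wz": -0.0546, "fingers": -0.136},
  {"wz": -0.0546, "fingers": -0.136},
  {"wz": -0.0546, "fingers": -0.136},
  {"wz": -0.0546, "fingers": -0.136},
  {"wz": -0.0546, "fingers": -0.136},
  {"wz": -0.0546, "fingers": -0.136},
  {"wz": -0.0546, "fingers": -0.136},
  {"wz": -0.0546, "fingers": -0.136},
], force=15)

```text
schema error: expected keys x, y, z, wx, wy, wz, fingers
```

```bash
cat >> h.py <<'E'
def go(x,y,z,a=None,n=1):
    "shift in tool axes (units 0.8 m, per row of n), after turning tool x to world angle a (deg, mod 180)"
    s=get_state();r=R.from_quat(s["eef_rot"]).as_matrix()
    ang=np.degrees(np.arctan2(r[1,0],r[0,0]))
    d=0
    if a is not None: d=(ang-a+90)%180-90   # tool z down: +wz lowers the world angle
    dw=np.array([x,y,z])-s["tool_pos"]
    th=np.radians(ang-d);ex=np.array([np.cos(th),np.sin(th),0]);ey=np.array([np.sin(th),-np.cos(th),0])
    print("t",round(s["clock"],2),"pos",s["tool_pos"].round(4),"ang",round(ang,2),"tilt",r[:2,2].round(4),"op",round(s["opening"]*88,1))
    print("mm",(dw*1000).round(1),"rows>=",np.ceil(np.linalg.norm(dw)/.06),"turn wz total",round(d/180,4),"shift/row",np.round([dw@ex/.8/n,dw@ey/.8/n,-dw[2]/.8/n],4))
E
python3 - <<'E'
from h import *
go(.578,-.278,.15,14.5,8)
W=np.load("top.npy");p=cv2.imread("pics/top.png")
m=np.zeros(W.shape[:2],bool);m[200:226,384:410]=True
m&=(p.min(2)>120)&(W[...,2]>.04)&(W[...,2]<.055);print(m.sum(),W[m].mean(0),np.ptp(W[m],axis=0))
m[:]=0;m[245:270,302:327]=True
m&=(p.min(2)>120)&(W[...,2]>.04)&(W[...,2]<.055);print(m.sum(),W[m].mean(0),np.ptp(W[m],axis=0))
E
```

```text
t 0.05 pos [ 0.2726 -0.5617  0.2379] ang -64.11 tilt [-0.0009  0.0015] op 87.7
mm [305.4 283.7 -87.9] rows>= 8.0 turn wz total -0.4367 shift/row [ 0.0573 -0.031   0.0137]
60 [ 0.57836111 -0.28221918  0.04665879] [0.01766697 0.02132068 0.01306771]
63 [ 0.47096777 -0.0756125   0.04762627] [0.02003603 0.02049336 0.01301973]
```

Call:
apply_moves([
  {"x": 0, "y": 0, "z": 0, "wx": 0, "wy": 0, "wz": -0.0546, "fingers": -0.136},
  {"x": 0, "y": 0, "z": 0, "wx": 0, "wy": 0, "wz": -0.0546, "fingers": -0.136},
  {"x": 0, "y": 0, "z": 0, "wx": 0, "wy": 0, "wz": -0.0546, "fingers": -0.136},
  {"x": 0, "y": 0, "z": 0, "wx": 0, "wy": 0, "wz": -0.0546, "fingers": -0.136},
  {"x": 0, "y": 0, "z": 0, "wx": 0, "wy": 0, "wz": -0.0546, "fingers": -0.136},
  {"x": 0, "y": 0, "z": 0, "wx": 0, "wy": 0, "wz": -0.0546, "fingers": -0.136},
  {"x": 0, "y": 0, "z": 0, "wx": 0, "wy": 0, "wz": -0.0546, "fingers": -0.136},
  {"x": 0, "y": 0, "z": 0, "wx": 0, "wy": 0, "wz": -0.0546, "fingers": -0.136},
], force=15)

```text
clock: 1.05
tool_pos: [0.2699, -0.5585, 0.2327]
eef_rot: [0.989, 0.149, -0.003, -0.006]
contact_force: [0.2, 0.4, -0.3]
opening: 0.429
```

Call:
apply_moves([
  {"x": 0.0573, "y": -0.031, "z": 0.0137, "wx": 0, "wy": 0, "wz": 0, "fingers": -0.136},
  {"x": 0.0573, "y": -0.031, "z": 0.0137, "wx": 0, "wy": 0, "wz": 0, "fingers": -0.136},
  {"x": 0.0573, "y": -0.031, "z": 0.0137, "wx": 0, "wy": 0, "wz": 0, "fingers": -0.136},
  {"x": 0.0573, "y": -0.031, "z": 0.0137, "wx": 0, "wy": 0, "wz": 0, "fingers": -0.136},
  {"x": 0.0573, "y": -0.031, "z": 0.0137, "wx": 0, "wy": 0, "wz": 0, "fingers": -0.136},
  {"x": 0.0573, "y": -0.031, "z": 0.0137, "wx": 0, "wy": 0, "wz": 0, "fingers": -0.136},
  {"x": 0.0573, "y": -0.031, "z": 0.0137, "wx": 0, "wy": 0, "wz": 0, "fingers": -0.136},
  {"x": 0, "y": 0, "z": 0, "wx": 0, "wy": 0, "wz": 0, "fingers": -0.136},
])

```text
clock: 2.05
tool_pos: [0.5292, -0.2906, 0.149]
eef_rot: [0.989, 0.147, -0.005, -0.009]
contact_force: [-0.8, -0.1, 0.3]
opening: 0.434
```

```bash
python3 - <<'E'
from h import *
go(.5787,-.2823,.15,14.5,2)
p,d=snapshot("wrist");W=world("wrist",d);np.save("w1.npy",W);cv2.imwrite("pics/w1.png",p[...,::-1])
E
```

```text
t 2.05 pos [ 0.5292 -0.2906  0.149 ] ang 16.88 tilt [-0.0131  0.0159] op 38.2
mm [49.5  8.3  1. ] rows>= 1.0 turn wz total 0.0132 shift/row [ 0.0313  0.0027 -0.0006]
```

View pics/w1.png

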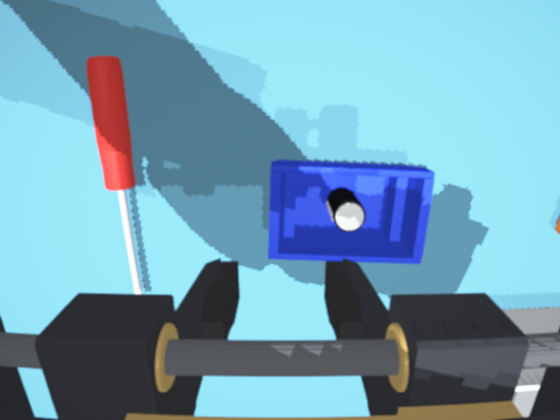

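The wrist view shows the large tub around (350,212) with the capacitor top at (349,215), upright and clear of the ledges. I'll cross-check with the wrist depth.

```bash
cat >> h.py <<'E'
def go(x,y,z,a,n=1):
    s=get_state();r=R.from_quat(s["eef_rot"]).as_matrix()
    ang=np.degrees(np.arctan2(r[1,0],r[0,0])); d=(ang-a+90)%180-90
    th=np.radians(ang-d);T=np.array([[np.cos(th),np.sin(th),0],[np.sin(th),-np.cos(th),0],[0,0,-1]])
    w=R.from_matrix(r.T@T).as_rotvec()/np.pi; dw=np.array([x,y,z])-s["tool_pos"]
    print("t",round(s["clock"],2),"pos",s["tool_pos"].round(4),"ang",round(ang,2),"tilt",r[:2,2].round(4),"op",round(s["opening"]*88,1),"F",s["contact_force"].round(1))
    print("mm",(dw*1000).round(1),"dist",round(np.linalg.norm(dw)*1000),"| wx,wy,wz TOTAL",w.round(4),"| shift/row now",(r.T@dw/.8/n).round(4),"after turn",(T.T@dw/.8/n).round(4))
E
python3 - <<'E'
from h import *
W=np.load("w1.npy");p=cv2.imread("pics/w1.png").astype(int)
blue=(p[...,0]>80)&(p[...,1]<p[...,0]*.5)&(W[...,2]>.038)&(W[...,2]<.056)
blue[:150]=0;blue[270:]=0;blue[:,:255]=0;blue[:,445:]=0
print(blue.sum(),rect(W[blue]),np.median(W[blue][:,2]))
m=np.zeros_like(blue);m[195:235,328:370]=1;m&=(p.min(2)>100)&(W[...,2]>.035);print(m.sum(),np.median(W[m],0),rect(W[m]))
go(.5787,-.2823,.15,14.5,2)
E
```

```text
4686 (array([ 572.5, -282.9]), array([113.8,  70.8]), 14.8) 0.04804166163690182
692 [ 0.57241671 -0.28386709  0.04736139] (array([ 540.4, -259.4]), array([104.6,  22.5]), -38.0)
t 2.1 pos [ 0.5269 -0.2938  0.1489] ang 16.67 tilt [-0.0154  0.0135] op 38.0 F [-0.8 -0.5 -0.7]
mm [51.8 11.5  1.1] dist 53 | wx,wy,wz TOTAL [-0.0055  0.0036  0.012 ] | shift/row now [ 0.0331  0.0024 -0.0011] after turn [ 0.0331  0.0011 -0.0007]
```

Call:
apply_moves([
  {"x": 0.033, "y": 0.002, "z": 0, "wx": -0.0055, "wy": 0.0036, "wz": 0.012, "fingers": -0.136},
  {"x": 0.02, "y": 0, "z": 0, "wx": 0, "wy": 0, "wz": 0, "fingers": -0.136},
  {"x": 0, "y": 0, "z": 0, "wx": 0, "wy": 0, "wz": 0, "fingers": -0.136},
  {"x": 0, "y": 0, "z": 0, "wx": 0, "wy": 0, "wz": 0, "fingers": -0.136},
])

```text
clock: 2.6
tool_pos: [0.5624, -0.2913, 0.1473]
eef_rot: [0.993, 0.121, -0.004, 0.002]
contact_force: [0.1, -0.5, -0.5]
opening: 0.433
```

```bash
cat >> h.py <<'E'
def tub(name,zlo,zhi,c,k=.085):
    "blue rim rectangle within k of world point c"
    p,d=snapshot(name);W=world(name,d);p=p.astype(int)
    m=(p[...,2]>80)&(p[...,1]<p[...,2]*.5)&(p[...,0]<p[...,2]*.5)&(d>0)&(W[...,2]>zlo)&(W[...,2]<zhi)&(np.hypot(W[...,0]-c[0],W[...,1]-c[1])<k)
    print(name,m.sum(),rect(W[m]) if m.sum()>20 else "",np.median(W[m][:,2]).round(4)); return p,W
E
python3 - <<'E'
from h import *
go(.5787,-.2823,.15,14.5,1)
p,W=tub("wrist",.04,.056,(.578,-.282))
m=(p.min(2)>110)&(abs(W[...,2]-.047)<.007)&(np.hypot(W[...,0]-.578,W[...,1]+.282)<.03);print(m.sum(),W[m].mean(0),rect(W[m]))
go(.5787,-.2823,.15,14.5,1)
cv2.imwrite("pics/w2.png",p[...,::-1])
E
```

```text
t 2.6 pos [ 0.5624 -0.2913  0.1473] ang 13.89 tilt [-0.0074 -0.005 ] op 38.1 F [ 0.1 -0.5 -0.5]
mm [16.3  9.   2.7] dist 19 | wx,wy,wz TOTAL [ 0.001   0.0027 -0.0034] | shift/row now [ 0.0225 -0.0061 -0.0036] after turn [ 0.0226 -0.0058 -0.0034]
wrist 4675 (array([ 574.9, -279.6]), array([113.8,  69.8]), 14.8) 0.0484
672 [ 0.57506978 -0.27979821  0.04754748] (array([ 575. , -280.1]), array([20.6, 20.5]), 60.3)
t 2.65 pos [ 0.5624 -0.2914  0.1473] ang 13.88 tilt [-0.0074 -0.0051] op 38.0 F [-0.2 -0.1  0.4]
mm [16.3  9.1  2.7] dist 19 | wx,wy,wz TOTAL [ 0.001   0.0027 -0.0034] | shift/row now [ 0.0225 -0.0062 -0.0036] after turn [ 0.0226 -0.006  -0.0034][ WARN:0@0.923] global loadsave.cpp:1063 imwrite_ Unsupported depth image for selected encoder is fallbacked to CV_8U.
```

Call:
apply_moves([
  {"x": 0.0209, "y": -0.008, "z": 0, "wx": 0.001, "wy": 0.0027, "wz": -0.0034, "fingers": -0.136},
  {"x": 0, "y": 0, "z": 0.04, "wx": 0, "wy": 0, "wz": 0, "fingers": -0.136},
  {"x": 0, "y": 0, "z": 0.05, "wx": 0, "wy": 0, "wz": 0, "fingers": -0.136},
  {"x": 0, "y": 0, "z": 0, "wx": 0, "wy": 0, "wz": 0, "fingers": -0.136},
  {"x": 0, "y": 0, "z": 0, "wx": 0, "wy": 0, "wz": 0, "fingers": -0.136},
])

```text
clock: 3.28
tool_pos: [0.5809, -0.2802, 0.0762]
eef_rot: [0.992, 0.126, 0.003, 0.0]
contact_force: [0.4, 1.0, 0.4]
opening: 0.431
```

```bash
python3 - <<'E'
from h import *
go(.577,-.281,.022,14.6,1)
E
```

```text
t 3.27 pos [ 0.5809 -0.2802  0.0762] ang 14.52 tilt [0.0066 0.0006] op 37.9 F [0.4 1.  0.4]
mm [ -3.9  -0.8 -54.2] dist 54 | wx,wy,wz TOTAL [ 0.0003 -0.0021 -0.0004] | shift/row now [-0.0054 -0.0004  0.0677] after turn [-0.0049 -0.0003  0.0677]
```

Call:
apply_moves([
  {"x": -0.005, "y": 0, "z": 0, "wx": 0, "wy": -0.0021, "wz": 0, "fingers": -0.136},
  {"x": 0, "y": 0, "z": 0, "wx": 0, "wy": 0, "wz": 0, "fingers": -0.136},
  {"x": 0, "y": 0, "z": 0.02, "wx": 0, "wy": 0, "wz": 0, "fingers": -0.136},
  {"x": 0, "y": 0, "z": 0.02, "wx": 0, "wy": 0, "wz": 0, "fingers": -0.136},
  {"x": 0, "y": 0, "z": 0.02, "wx": 0, "wy": 0, "wz": 0, "fingers": -0.136},
  {"x": 0, "y": 0, "z": 0.014, "wx": 0, "wy": 0, "wz": 0, "fingers": -0.136},
  {"x": 0, "y": 0, "z": 0, "wx": 0, "wy": 0, "wz": 0, "fingers": -0.136},
])

```text
clock: 4.15
tool_pos: [0.5782, -0.2818, 0.0151]
eef_rot: [0.992, 0.126, 0.001, 0.001]
contact_force: [0.3, -0.4, 0.4]
opening: 0.431
```

```bash
python3 - <<'E'
from h import *
go(.577,-.281,.020,14.6,1)
E
```

```text
t 4.15 pos [ 0.5782 -0.2818  0.0151] ang 14.51 tilt [ 0.0027 -0.0022] op 37.9 F [ 0.3 -0.4  0.4]
mm [-1.2  0.8  4.9] dist 5 | wx,wy,wz TOTAL [ 0.0009 -0.0007 -0.0005] | shift/row now [-0.0011 -0.0013 -0.0061] after turn [-0.0011 -0.0014 -0.0061]
```

Call:
apply_moves([
  {"x": 0, "y": 0, "z": 0, "wx": 0.0009, "wy": 0, "wz": 0, "fingers": -0.6},
  {"x": 0, "y": 0, "z": 0, "wx": 0, "wy": 0, "wz": 0, "fingers": -0.6},
  {"x": 0, "y": 0, "z": 0, "wx": 0, "wy": 0, "wz": 0, "fingers": -0.6},
  {"x": 0, "y": 0, "z": 0, "wx": 0, "wy": 0, "wz": 0, "fingers": -0.6},
], force=15)

```text
clock: 4.65
tool_pos: [0.5789, -0.2821, 0.0161]
eef_rot: [0.992, 0.126, 0.002, 0.0]
contact_force: [-0.6, 1.0, -0.6]
opening: 0.269
```

```bash
python3 - <<'E'
from h import *
go(.471,.003,.13,14.6,1)
E
```

```text
t 4.65 pos [ 0.5789 -0.2821  0.0161] ang 14.5 tilt [0.0038 0.0001] op 23.7 F [-0.6  1.  -0.6]
mm [-107.9  285.1  113.9] dist 325 | wx,wy,wz TOTAL [ 0.0003 -0.0012 -0.0006] | shift/row now [-0.0409 -0.3787 -0.1428] after turn [-0.0407 -0.3789 -0.1423]
```

Call:
apply_moves([
  {"x": 0, "y": 0, "z": -0.02, "wx": 0, "wy": 0, "wz": 0, "fingers": -0.6},
  {"x": 0, "y": 0, "z": -0.035, "wx": 0, "wy": 0, "wz": 0, "fingers": -0.6},
  {"x": 0, "y": 0, "z": -0.045, "wx": 0, "wy": 0, "wz": 0, "fingers": -0.6},
  {"x": 0, "y": 0, "z": -0.045, "wx": 0, "wy": 0, "wz": 0, "fingers": -0.6},
  {"x": 0, "y": 0, "z": 0, "wx": 0, "wy": 0, "wz": 0, "fingers": -0.6},
  {"x": 0, "y": 0, "z": 0, "wx": 0, "wy": 0, "wz": 0, "fingers": -0.6},
])

```text
clock: 5.4
tool_pos: [0.5789, -0.2821, 0.1403]
eef_rot: [0.992, 0.126, 0.003, 0.001]
contact_force: [-0.4, 0.1, -0.4]
opening: 0.262
```

```bash
python3 - <<'E'
from h import *
go(.470,.003,.14,10,7)
tub("top",.038,.056,(.579,-.282))
E
```

```text
t 5.4 pos [ 0.5789 -0.2821  0.1403] ang 14.53 tilt [ 0.0065 -0.0012] op 23.1 F [-0.4  0.1 -0.4]
mm [-108.9  285.1   -0.3] dist 305 | wx,wy,wz TOTAL [ 0.0008 -0.0019  0.0251] | shift/row now [-0.0061 -0.0542 -0.0001] after turn [-0.0103 -0.0535  0.0001]
top 222 (array([ 575.9, -272.2]), array([113.4,  50.2]), 13.6) 0.0473
```

Call:
apply_moves([
  {"x": -0.006, "y": -0.054, "z": 0, "wx": 0, "wy": 0, "wz": 0, "fingers": -0.6},
  {"x": -0.006, "y": -0.06, "z": 0, "wx": 0, "wy": 0, "wz": 0, "fingers": -0.6},
  {"x": -0.006, "y": -0.06, "z": 0, "wx": 0, "wy": 0, "wz": 0, "fingers": -0.6},
  {"x": -0.006, "y": -0.06, "z": 0, "wx": 0, "wy": 0, "wz": 0, "fingers": -0.6},
  {"x": -0.006, "y": -0.06, "z": 0, "wx": 0, "wy": 0, "wz": 0, "fingers": -0.6},
  {"x": -0.006, "y": -0.06, "z": 0, "wx": 0, "wy": 0, "wz": 0, "fingers": -0.6},
  {"x": 0, "y": 0, "z": 0, "wx": 0, "wy": 0, "wz": 0, "fingers": -0.6},
  {"x": 0, "y": 0, "z": 0, "wx": 0, "wy": 0, "wz": 0, "fingers": -0.6},
])

```text
clock: 6.45
tool_pos: [0.4739, -0.0076, 0.1323]
eef_rot: [0.992, 0.126, -0.002, -0.001]
contact_force: [0.9, -0.9, -0.6]
opening: 0.263
```

```bash
python3 - <<'E'
from h import *
go(.470,.003,.08,8,1)
tub("top",.038,.056,(.579,-.282))
E
```

```text
t 6.45 pos [ 0.4739 -0.0076  0.1323] ang 14.46 tilt [-0.0046  0.0014] op 23.2 F [ 0.9 -0.9 -0.6]
mm [ -3.9  10.6 -52.3] dist 54 | wx,wy,wz TOTAL [-0.0007  0.0014  0.0359] | shift/row now [-0.0012 -0.0139  0.0654] after turn [-0.003  -0.0139  0.0654]
top 374 (array([ 578.8, -282.1]), array([113.8,  69.7]), 14.7) 0.0471
```

Call:
apply_moves([
  {"x": -0.001, "y": -0.014, "z": 0, "wx": 0, "wy": 0.0014, "wz": 0.036, "fingers": -0.6},
  {"x": 0, "y": 0, "z": 0.03, "wx": 0, "wy": 0, "wz": 0, "fingers": -0.6},
  {"x": 0, "y": 0, "z": 0.04, "wx": 0, "wy": 0, "wz": 0, "fingers": -0.6},
  {"x": 0, "y": 0, "z": 0.03, "wx": 0, "wy": 0, "wz": 0, "fingers": -0.6},
  {"x": 0, "y": 0, "z": 0, "wx": 0, "wy": 0, "wz": 0, "fingers": -0.6},
  {"x": 0, "y": 0, "z": 0, "wx": 0, "wy": 0, "wz": 0, "fingers": -0.6},
])

```text
clock: 7.25
tool_pos: [0.474, -0.0047, 0.0496]
eef_rot: [0.998, 0.06, 0.002, -0.0]
contact_force: [0.1, 0.1, -0.6]
opening: 0.268
```

```bash
python3 - <<'E'
from h import *
go(.470,.003,.018,8,1)
p,d=snapshot("side");cv2.imwrite("pics/s1.png",p[...,::-1])
E
```

```text
t 7.25 pos [ 0.474  -0.0047  0.0496] ang 6.87 tilt [0.0032 0.0003] op 23.6 F [ 0.1  0.1 -0.6]
mm [ -4.    7.7 -31.6] dist 33 | wx,wy,wz TOTAL [ 0.     -0.001  -0.0063] | shift/row now [-0.0039 -0.0102  0.0394] after turn [-0.0036 -0.0102  0.0394]
```

View pics/s1.png

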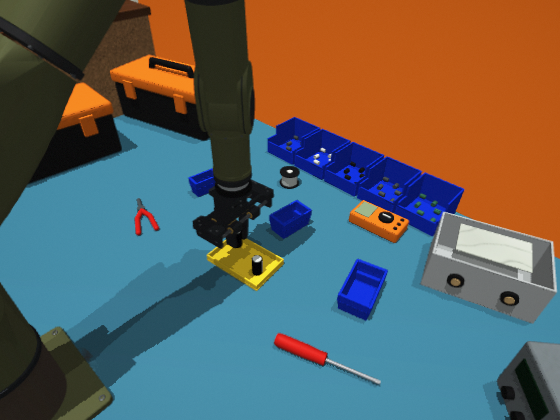

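The side view shows the capacitor held above the tray's free half at (236,240), the stored one standing at (257,265), and the large tub empty.

Call:
apply_moves([
  {"x": -0.004, "y": -0.01, "z": 0, "wx": 0, "wy": -0.001, "wz": 0, "fingers": -0.6},
  {"x": 0, "y": 0, "z": 0, "wx": 0, "wy": 0, "wz": 0, "fingers": -0.6},
  {"x": 0, "y": 0, "z": 0.015, "wx": 0, "wy": 0, "wz": 0, "fingers": -0.6},
  {"x": 0, "y": 0, "z": 0.01, "wx": 0, "wy": 0, "wz": 0, "fingers": -0.6},
  {"x": 0, "y": 0, "z": 0.006, "wx": 0, "wy": 0, "wz": 0, "fingers": -0.6},
  {"x": 0, "y": 0, "z": 0, "wx": 0, "wy": 0, "wz": 0, "fingers": -0.6},
  {"x": 0, "y": 0, "z": 0, "wx": 0, "wy": 0, "wz": 0, "fingers": -0.6},
])

```text
clock: 8.18
tool_pos: [0.4707, 0.0034, 0.0245]
eef_rot: [0.998, 0.06, 0.001, -0.0]
contact_force: [-0.3, 0.6, -0.2]
opening: 0.265
```

```bash
python3 - <<'E'
from h import *
go(.470,.003,.017,6,1)
E
```

```text
t 8.18 pos [0.4707 0.0034 0.0245] ang 6.85 tilt [0.0029 0.0005] op 23.3 F [-0.3  0.6 -0.2]
mm [-0.7 -0.4 -7.5] dist 8 | wx,wy,wz TOTAL [-0.0001 -0.0009  0.0047] | shift/row now [-0.001   0.0004  0.0094] after turn [-0.0009  0.0004  0.0094]
```

Call:
apply_moves([
  {"x": 0, "y": 0, "z": 0.004, "wx": 0, "wy": 0, "wz": 0, "fingers": -0.6},
  {"x": 0, "y": 0, "z": 0.003, "wx": 0, "wy": 0, "wz": 0, "fingers": -0.6},
  {"x": 0, "y": 0, "z": 0.0015, "wx": 0, "wy": 0, "wz": 0, "fingers": -0.6},
  {"x": 0, "y": 0, "z": 0.001, "wx": 0, "wy": 0, "wz": 0, "fingers": -0.6},
  {"x": 0, "y": 0, "z": 0, "wx": 0, "wy": 0, "wz": 0, "fingers": -0.6},
])

```text
clock: 8.8
tool_pos: [0.4711, 0.0034, 0.0168]
eef_rot: [0.998, 0.06, 0.002, -0.0]
contact_force: [1.2, -0.1, -0.4]
opening: 0.269
```

Call:
apply_moves([
  {"x": 0, "y": 0, "z": 0.0015, "wx": 0, "wy": 0, "wz": 0, "fingers": -0.6},
  {"x": 0, "y": 0, "z": 0, "wx": 0, "wy": 0, "wz": 0, "fingers": -0.6},
])

```text
clock: 9.05
tool_pos: [0.4712, 0.0034, 0.0161]
eef_rot: [0.998, 0.06, 0.002, -0.0]
contact_force: [1.0, 0.4, -0.4]
opening: 0.265
```

Call:
apply_moves([
  {"x": 0, "y": 0, "z": 0.002, "wx": 0, "wy": 0, "wz": 0, "fingers": -0.6},
  {"x": 0, "y": 0, "z": 0, "wx": 0, "wy": 0, "wz": 0, "fingers": -0.6},
])

```text
clock: 9.3
tool_pos: [0.4713, 0.0033, 0.0159]
eef_rot: [0.998, 0.06, 0.003, -0.0]
contact_force: [-1.0, 0.2, -0.6]
opening: 0.263
```

```bash
python3 - <<'E'
from h import *
for i in range(4): snapshot("top"); go(.47,.003,.016,6,1) if i==3 else 0; print(get_state()["contact_force"].round(2))
E
```

```text
[ 0.38  0.13 -0.76]
[-1.38 -0.78  4.95]
[-0.99  0.79  4.78]
t 9.5 pos [0.4713 0.0033 0.0157] ang 6.84 tilt [0.0057 0.0005] op 23.5 F [0.2 0.2 5.1]
mm [-1.3 -0.3  0.3] dist 1 | wx,wy,wz TOTAL [ 0.0001 -0.0018  0.0046] | shift/row now [-0.0016  0.0001 -0.0004] after turn [-0.0016  0.0002 -0.0004]
[0.21 0.16 5.11]
```

Call:
apply_moves([
  {"x": 0, "y": 0, "z": -0.0005, "wx": 0, "wy": 0, "wz": 0, "fingers": -0.1},
  {"x": 0, "y": 0, "z": 0, "wx": 0, "wy": 0, "wz": 0, "fingers": -0.1},
  {"x": 0, "y": 0, "z": 0, "wx": 0, "wy": 0, "wz": 0, "fingers": -0.1},
  {"x": 0, "y": 0, "z": -0.015, "wx": 0, "wy": 0, "wz": 0, "fingers": -0.1},
  {"x": 0, "y": 0, "z": -0.035, "wx": 0, "wy": 0, "wz": 0, "fingers": -0.1},
  {"x": 0, "y": 0, "z": -0.05, "wx": 0, "wy": 0, "wz": 0, "fingers": -0.1},
  {"x": 0, "y": 0, "z": -0.03, "wx": 0, "wy": 0, "wz": 0, "fingers": -0.1},
  {"x": 0, "y": 0, "z": 0, "wx": 0, "wy": 0, "wz": 0, "fingers": -0.1},
])

```text
clock: 10.5
tool_pos: [0.4703, 0.0026, 0.1249]
eef_rot: [0.998, 0.06, 0.003, 0.001]
contact_force: [0.6, 0.4, 0.1]
opening: 0.449
```

```bash
python3 - <<'E'
from h import *
p,W=tub("top",.038,.056,(.6405,-.0236))
go(.6395,-.0229,.12,84.8,4)
E
```

```text
top 260 (array([640.9, -23.5]), array([96.4, 55.5]), -5.1) 0.0473
t 10.55 pos [0.4698 0.0026 0.1241] ang 6.86 tilt [ 0.0039 -0.0017] op 39.6 F [-0.2 -0.2 -0.6]
mm [169.7 -25.5  -4.1] dist 172 | wx,wy,wz TOTAL [ 0.0014 -0.0005 -0.433 ] | shift/row now [0.0517 0.0142 0.0015] after turn [-0.0031  0.0535  0.0013]
```

Call:
apply_moves([
  {"x": 0.052, "y": 0.014, "z": 0, "wx": 0, "wy": 0, "wz": 0, "fingers": 0.8},
  {"x": 0.052, "y": 0.014, "z": 0, "wx": 0, "wy": 0, "wz": 0, "fingers": 0.8},
  {"x": 0.052, "y": 0.014, "z": 0, "wx": 0, "wy": 0, "wz": 0, "fingers": 0.8},
  {"x": 0, "y": 0, "z": 0, "wx": 0, "wy": 0, "wz": -0.055, "fingers": 0.8},
  {"x": 0, "y": 0, "z": 0, "wx": 0, "wy": 0, "wz": -0.055, "fingers": 0.8},
  {"x": 0, "y": 0, "z": 0, "wx": 0, "wy": 0, "wz": -0.055, "fingers": 0.8},
  {"x": 0, "y": 0, "z": 0, "wx": 0, "wy": 0, "wz": -0.055, "fingers": 0.8},
  {"x": 0, "y": 0, "z": 0, "wx": 0, "wy": 0, "wz": -0.055, "fingers": 0.8},
])

```text
clock: 11.55
tool_pos: [0.5945, -0.0176, 0.1139]
eef_rot: [0.874, 0.486, -0.008, -0.001]
contact_force: [0.8, 0.3, 0.0]
opening: 0.901
```

Call:
apply_moves([
  {"x": 0, "y": 0, "z": 0, "wx": 0, "wy": 0, "wz": -0.055, "fingers": 0.8},
  {"x": 0, "y": 0, "z": 0, "wx": 0, "wy": 0, "wz": -0.055, "fingers": 0.8},
  {"x": 0, "y": 0, "z": 0, "wx": 0, "wy": 0, "wz": -0.045, "fingers": 0.8},
  {"x": 0, "y": 0, "z": 0, "wx": 0, "wy": 0, "wz": 0, "fingers": 0.8},
  {"x": 0, "y": 0, "z": 0, "wx": 0, "wy": 0, "wz": 0, "fingers": 0.8},
])

```text
clock: 12.18
tool_pos: [0.5902, -0.0182, 0.1068]
eef_rot: [0.726, 0.687, -0.013, -0.006]
contact_force: [-0.4, -0.2, 0.3]
opening: 0.902
```

```bash
python3 - <<'E'
from h import *
go(.6395,-.0229,.12,84.9,1)
p,W=tub("wrist",.04,.056,(.64,-.023),.07)
go(.6395,-.0229,.12,84.9,1)
print(get_state()["q"].round(2))
E
```

```text
t 12.18 pos [ 0.5902 -0.0182  0.1068] ang 86.86 tilt [-0.0265 -0.0088] op 79.4 F [-0.4 -0.2  0.3]
mm [49.3 -4.7 13.2] dist 51 | wx,wy,wz TOTAL [-0.0082  0.0034  0.0109] | shift/row now [-0.0026  0.0615 -0.0181] after turn [-0.0004  0.062  -0.0165]
wrist 3082 (array([628. , -20.8]), array([79.7, 55.6]), -5.2) 0.0484
t 12.22 pos [ 0.5901 -0.0183  0.1068] ang 86.88 tilt [-0.0265 -0.009 ] op 79.0 F [-0.7  0.1  0.5]
mm [49.4 -4.6 13.2] dist 51 | wx,wy,wz TOTAL [-0.0082  0.0035  0.011 ] | shift/row now [-0.0026  0.0615 -0.018 ] after turn [-0.0003  0.062  -0.0165]
[ 0.36  0.94 -0.75  1.74  0.83  0.85  0.72]
```

Call:
apply_moves([
  {"x": 0, "y": 0.031, "z": -0.018, "wx": -0.0082, "wy": 0.0034, "wz": 0.011, "fingers": 0.8},
  {"x": 0, "y": 0.036, "z": -0.01, "wx": 0, "wy": 0, "wz": 0, "fingers": 0.8},
  {"x": 0, "y": 0, "z": 0, "wx": 0, "wy": 0, "wz": 0, "fingers": 0.8},
  {"x": 0, "y": 0, "z": 0, "wx": 0, "wy": 0, "wz": 0, "fingers": 0.8},
])

```text
clock: 12.72
tool_pos: [0.6432, -0.0218, 0.1279]
eef_rot: [0.739, 0.673, -0.002, -0.0]
contact_force: [-0.3, 0.3, 0.3]
opening: 0.903
```

```bash
python3 - <<'E'
from h import *
go(.640,-.0229,.07,84.9,1)
E
```

```text
t 12.72 pos [ 0.6432 -0.0218  0.1279] ang 84.65 tilt [-0.0027 -0.0016] op 79.5 F [-0.3  0.3  0.3]
mm [ -3.2  -1.1 -57.9] dist 58 | wx,wy,wz TOTAL [-0.0008  0.0006 -0.0014] | shift/row now [-0.0016 -0.0036  0.0724] after turn [-0.0017 -0.0038  0.0724]
```

Call:
apply_moves([
  {"x": -0.0016, "y": -0.0036, "z": 0.03, "wx": -0.0008, "wy": 0.0006, "wz": -0.0014, "fingers": 0.8},
  {"x": 0, "y": 0, "z": 0.035, "wx": 0, "wy": 0, "wz": 0, "fingers": 0.8},
  {"x": 0, "y": 0, "z": 0.03, "wx": 0, "wy": 0, "wz": 0, "fingers": 0.8},
  {"x": 0, "y": 0, "z": 0.02, "wx": 0, "wy": 0, "wz": 0, "fingers": 0.8},
  {"x": 0, "y": 0, "z": 0, "wx": 0, "wy": 0, "wz": 0, "fingers": 0.8},
  {"x": 0, "y": 0, "z": 0, "wx": 0, "wy": 0, "wz": 0, "fingers": 0.8},
])

```text
clock: 13.48
tool_pos: [0.6364, -0.0221, 0.0328]
eef_rot: [0.737, 0.676, -0.001, -0.001]
contact_force: [0.6, 0.1, 1.6]
opening: 0.903
```

```bash
python3 - <<'E'
from h import *
go(.640,-.0229,.028,84.9,1)
E
```

```text
t 13.47 pos [ 0.6364 -0.0221  0.0328] ang 85.0 tilt [-0.003  -0.0005] op 79.5 F [0.6 0.1 1.6]
mm [ 3.6 -0.8 -4.8] dist 6 | wx,wy,wz TOTAL [-0.0009  0.0002  0.0006] | shift/row now [-0.0006  0.0046  0.0059] after turn [-0.0006  0.0046  0.0059]
```

Call:
apply_moves([
  {"x": -0.0006, "y": 0.0046, "z": 0.0055, "wx": -0.0009, "wy": 0, "wz": 0, "fingers": 0.8},
  {"x": 0, "y": 0, "z": 0, "wx": 0, "wy": 0, "wz": 0, "fingers": 0.8},
  {"x": 0, "y": 0, "z": 0, "wx": 0, "wy": 0, "wz": 0, "fingers": 0.1},
  {"x": 0, "y": 0, "z": 0, "wx": 0, "wy": 0, "wz": 0, "fingers": 0.1},
  {"x": 0, "y": 0, "z": 0, "wx": 0, "wy": 0, "wz": 0, "fingers": 0.1},
  {"x": 0, "y": 0, "z": 0, "wx": 0, "wy": 0, "wz": 0, "fingers": 0.1},
  {"x": 0, "y": 0, "z": 0, "wx": 0, "wy": 0, "wz": 0, "fingers": 0.1},
], force=25)

```text
clock: 14.35
tool_pos: [0.6419, -0.0228, 0.0302]
eef_rot: [0.737, 0.675, 0.001, 0.001]
contact_force: [-0.1, 0.1, 0.4]
opening: 0.633
```

```bash
python3 - <<'E'
from h import *
go(.577,-.281,.17,104.7,1)
p,W=tub("top",.038,.056,(.6405,-.0236))
E
```

```text
t 14.35 pos [ 0.6419 -0.0228  0.0302] ang 84.96 tilt [ 0.0039 -0.0004] op 55.7 F [-0.1  0.1  0.4]
mm [ -64.9 -258.2  139.8] dist 301 | wx,wy,wz TOTAL [ 0.0012  0.0002 -0.1097] | shift/row now [-0.3286 -0.0517 -0.1749] after turn [-0.2916 -0.1603 -0.1747]
top 72 (array([598.8, -12. ]), array([55.4, 25.5]), 53.4) 0.0468
```

Call:
apply_moves([
  {"x": 0, "y": 0, "z": -0.015, "wx": 0.0012, "wy": 0, "wz": 0, "fingers": 0.1},
  {"x": 0, "y": 0, "z": -0.035, "wx": 0, "wy": 0, "wz": 0, "fingers": 0.1},
  {"x": 0, "y": 0, "z": -0.045, "wx": 0, "wy": 0, "wz": 0, "fingers": 0.1},
  {"x": 0, "y": 0, "z": -0.04, "wx": 0, "wy": 0, "wz": 0, "fingers": 0.1},
  {"x": 0, "y": 0, "z": 0, "wx": 0, "wy": 0, "wz": -0.035, "fingers": 0.1},
  {"x": 0, "y": 0, "z": 0, "wx": 0, "wy": 0, "wz": -0.04, "fingers": 0.1},
  {"x": 0, "y": 0, "z": 0, "wx": 0, "wy": 0, "wz": -0.035, "fingers": 0.1},
  {"x": 0, "y": 0, "z": 0, "wx": 0, "wy": 0, "wz": 0, "fingers": 0.1},
])

```text
clock: 15.4
tool_pos: [0.6419, -0.0225, 0.1473]
eef_rot: [0.606, 0.795, 0.0, 0.001]
contact_force: [-0.1, 1.0, -0.2]
opening: 0.634
```

```bash
python3 - <<'E'
from h import *
go(.5793,-.2815,.14,104.7,5)
E
```

```text
t 15.4 pos [ 0.6419 -0.0225  0.1473] ang 105.38 tilt [0.0013 0.0001] op 55.8 F [-0.1  1.  -0.2]
mm [ -62.6 -259.    -7.3] dist 267 | wx,wy,wz TOTAL [0.0004 0.0001 0.0038] | shift/row now [-0.0583 -0.0323  0.0018] after turn [-0.0587 -0.0316  0.0018]
```

Call:
apply_moves([
  {"x": -0.045, "y": -0.025, "z": 0, "wx": 0, "wy": 0, "wz": 0, "fingers": 0.1},
  {"x": -0.058, "y": -0.032, "z": 0, "wx": 0, "wy": 0, "wz": 0, "fingers": 0.1},
  {"x": -0.058, "y": -0.032, "z": 0, "wx": 0, "wy": 0, "wz": 0, "fingers": 0.1},
  {"x": -0.058, "y": -0.032, "z": 0, "wx": 0, "wy": 0, "wz": 0, "fingers": 0.1},
  {"x": -0.058, "y": -0.032, "z": 0, "wx": 0, "wy": 0, "wz": 0, "fingers": 0.1},
  {"x": -0.03, "y": -0.016, "z": 0, "wx": 0, "wy": 0, "wz": 0, "fingers": 0.1},
  {"x": 0, "y": 0, "z": 0, "wx": 0, "wy": 0, "wz": 0, "fingers": 0.1},
  {"x": 0, "y": 0, "z": 0, "wx": 0, "wy": 0, "wz": 0, "fingers": 0.1},
])

```text
clock: 16.4
tool_pos: [0.5748, -0.2998, 0.1494]
eef_rot: [0.611, 0.791, 0.002, 0.001]
contact_force: [0.4, 0.2, -1.3]
opening: 0.633
```

```bash
python3 - <<'E'
from h import *
go(.5793,-.2815,.11,104.7,1)
E
```

```text
t 16.4 pos [ 0.5748 -0.2998  0.1494] ang 104.62 tilt [0.0039 0.0026] op 55.7 F [ 0.4  0.2 -1.3]
mm [  4.5  18.3 -39.4] dist 44 | wx,wy,wz TOTAL [ 0.0014 -0.0005 -0.0005] | shift/row now [0.0206 0.0109 0.0494] after turn [0.0207 0.0112 0.0493]
```

Call:
apply_moves([
  {"x": 0.0206, "y": 0.011, "z": 0.02, "wx": 0.0014, "wy": -0.0005, "wz": 0, "fingers": 0.1},
  {"x": 0, "y": 0, "z": 0.025, "wx": 0, "wy": 0, "wz": 0, "fingers": 0.1},
  {"x": 0, "y": 0, "z": 0, "wx": 0, "wy": 0, "wz": 0, "fingers": 0.1},
  {"x": 0, "y": 0, "z": 0, "wx": 0, "wy": 0, "wz": 0, "fingers": 0.1},
])

```text
clock: 16.9
tool_pos: [0.5814, -0.276, 0.1132]
eef_rot: [0.609, 0.793, 0.001, 0.0]
contact_force: [0.2, -0.5, -1.1]
opening: 0.633
```

```bash
python3 - <<'E'
from h import *
go(.5793,-.2815,.08,104.7,1)
p,d=snapshot("top");W=world("top",d);cv2.imwrite("pics/t3.png",cv2.resize(p[150:270,315:475,::-1],(800,600),interpolation=cv2.INTER_NEAREST))
p,W=tub("wrist",.115,.140,(.579,-.281),.08)
cv2.imwrite("pics/w3.png",p[...,::-1].astype(np.uint8))
E
```

```text
t 16.9 pos [ 0.5814 -0.276   0.1132] ang 104.96 tilt [0.0017 0.0016] op 55.7 F [ 0.2 -0.5 -1.1]
mm [ -2.1  -5.5 -33.2] dist 34 | wx,wy,wz TOTAL [ 0.0007 -0.0004  0.0014] | shift/row now [-0.006  -0.0044  0.0415] after turn [-0.0059 -0.0043  0.0415]
wrist 10592 (array([ 576.3, -277. ]), array([96.9, 63.3]), 14.8) 0.1314
```

View pics/w3.png

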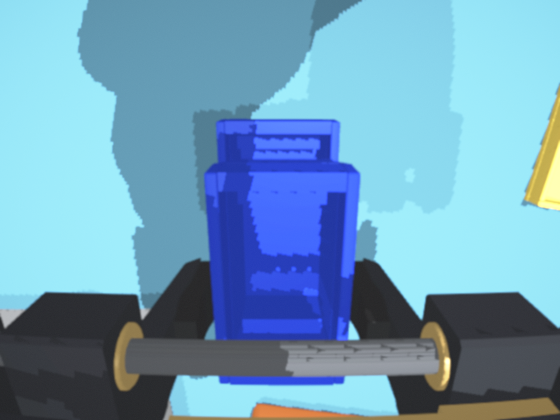

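The wrist view shows the medium tub held level (rim front edge at y≈168, x 206–359), with the large tub's front end behind it at (278,120).

Call:
apply_moves([
  {"x": -0.006, "y": -0.003, "z": 0.022, "wx": 0.0007, "wy": -0.0004, "wz": 0.0014, "fingers": 0.1},
  {"x": 0, "y": 0, "z": 0, "wx": 0, "wy": 0, "wz": 0, "fingers": 0.1},
  {"x": 0, "y": 0, "z": 0.008, "wx": 0, "wy": 0, "wz": 0, "fingers": 0.1},
  {"x": 0, "y": 0, "z": 0, "wx": 0, "wy": 0, "wz": 0, "fingers": 0.1},
  {"x": 0, "y": 0, "z": 0, "wx": 0, "wy": 0, "wz": 0, "fingers": 0.1},
])

```text
clock: 17.62
tool_pos: [0.5798, -0.2837, 0.0879]
eef_rot: [0.612, 0.791, -0.001, 0.0]
contact_force: [0.2, -0.1, -1.0]
opening: 0.632
```

```bash
cat >> h.py <<'E'
def ends(name,zr,ang,tcp,other):
    "extent along ang (deg) and across, of blue points near heights zr, about tcp"
    p,d=snapshot(name);W=world(name,d);p=p.astype(int);t=np.radians(ang);u=np.array([np.cos(t),np.sin(t)]);v=np.array([-u[1],u[0]])
    for z in zr:
        m=(p[...,2]>60)&(p[...,1]<p[...,2]*.6)&(p[...,0]<p[...,2]*.6)&(d>0)&(abs(W[...,2]-z)<.005)&(np.hypot(*(W[...,:2]-tcp[:2]).transpose(2,0,1))<.085)
        q=(W[m][:,:2]-tcp[:2])*1000
        print(name,z,m.sum(),"along",np.percentile(q@u,[.5,99.5]).round(1),"across",np.percentile(q@v,[.5,99.5]).round(1),"z",np.median(W[m][:,2]).round(4))
    return p,W
E
python3 - <<'E'
from h import *
go(.5793,-.2815,.0552,104.7,1)
t=get_state()["tool_pos"]
ends("wrist",[t[2]+.018,.048],14.7,t,0)
ends("top",[t[2]+.018,.048],14.7,t,0)
ends("side",[t[2]+.018,.048],14.7,t,0)
E
```

```text
t 17.62 pos [ 0.5798 -0.2837  0.0879] ang 104.51 tilt [-0.     -0.0016] op 55.6 F [ 0.2 -0.1 -1. ]
mm [ -0.5   2.2 -32.7] dist 33 | wx,wy,wz TOTAL [-0.0001  0.0005 -0.001 ] | shift/row now [0.0029 0.0001 0.0408] after turn [0.0028 0.0001 0.0408]
wrist 0.10586026470368602 8718 along [-53.  43.] across [-27.2  28.5] z 0.1062
wrist 0.048 2467 along [-60.7 -43.7] across [-29.6  39.5] z 0.0487
top 0.10586026470368602 144 along [-49.5  45.9] across [-29.4  25.4] z 0.1054
top 0.048 155 along [-57.3  56.2] across [-32.2  36. ] z 0.0482
side 0.10586026470368602 306 along [-52.8  38.5] across [-28.   27.5] z 0.1054
side 0.048 290 along [-60.2  27. ] across [-30.5  38.9] z 0.0478
```

Call:
apply_moves([
  {"x": 0.004, "y": 0.0016, "z": 0, "wx": 0, "wy": 0.0005, "wz": -0.001, "fingers": 0.1},
  {"x": 0, "y": 0, "z": 0, "wx": 0, "wy": 0, "wz": 0, "fingers": 0.1},
  {"x": 0, "y": 0, "z": 0.01, "wx": 0, "wy": 0, "wz": 0, "fingers": 0.1},
  {"x": 0, "y": 0, "z": 0, "wx": 0, "wy": 0, "wz": 0, "fingers": 0.1},
  {"x": 0, "y": 0, "z": 0, "wx": 0, "wy": 0, "wz": 0, "fingers": 0.1},
])

```text
clock: 18.4
tool_pos: [0.5804, -0.28, 0.0795]
eef_rot: [0.611, 0.792, -0.0, -0.0]
contact_force: [-0.4, 0.0, -1.7]
opening: 0.632
```

```bash
python3 - <<'E'
from h import *
go(.5793,-.2815,.0552,104.7,1)
t=get_state()["tool_pos"]
p,W=ends("wrist",[t[2]+.018,.048],14.7,t,0)
ends("top",[t[2]+.018,.048],14.7,t,0)
ends("side",[t[2]+.018,.048],14.7,t,0)
cv2.imwrite("pics/w4.png",p[80:300,160:420,::-1].astype(np.uint8).repeat(2,0).repeat(2,1))
E
```

```text
t 18.4 pos [ 0.5804 -0.28    0.0795] ang 104.72 tilt [-0.0002 -0.0002] op 55.6 F [-0.4  0.  -1.7]
mm [ -1.1  -1.5 -24.3] dist 24 | wx,wy,wz TOTAL [-0.0001  0.      0.0001] | shift/row now [-0.0015 -0.0018  0.0304] after turn [-0.0015 -0.0018  0.0304]
wrist 0.09751859835844456 8712 along [-53.  43.] across [-27.2  28.5] z 0.0979
wrist 0.048 6729 along [-62.2  24.2] across [-32.9  35.6] z 0.0521
top 0.09751859835844456 143 along [-49.5  45.8] across [-29.8  24.8] z 0.0971
top 0.048 237 along [-58.8  54.5] across [-35.9  32.8] z 0.0484
side 0.09751859835844456 294 along [-53.1  37.8] across [-28.1  27.3] z 0.097
side 0.048 437 along [-62.4  26.4] across [-34.1  35.1] z 0.0489
```

View pics/w4.png

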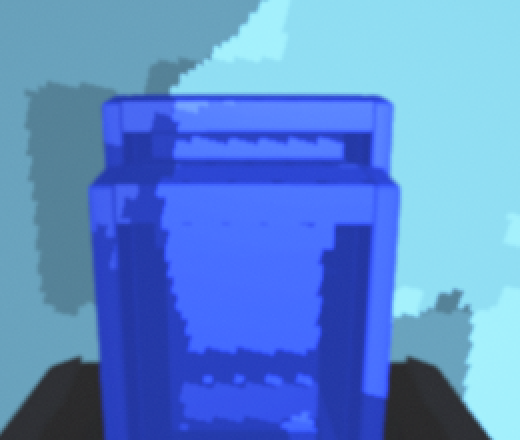

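The crop shows the medium tub's rim (x 90–400, y 185) centred over the large tub's end (x 104–392, y 98). All three cameras agree to within 1 mm, so I'll lower it.

Call:
apply_moves([
  {"x": 0, "y": 0, "z": 0.007, "wx": 0, "wy": 0, "wz": 0, "fingers": 0.1},
  {"x": 0, "y": 0, "z": 0.007, "wx": 0, "wy": 0, "wz": 0, "fingers": 0.1},
  {"x": 0, "y": 0, "z": 0.005, "wx": 0, "wy": 0, "wz": 0, "fingers": 0.1},
  {"x": 0, "y": 0, "z": 0, "wx": 0, "wy": 0, "wz": 0, "fingers": 0.1},
  {"x": 0, "y": 0, "z": 0, "wx": 0, "wy": 0, "wz": 0, "fingers": 0.1},
])

```text
clock: 19.18
tool_pos: [0.5802, -0.2801, 0.0632]
eef_rot: [0.611, 0.792, -0.0, -0.0]
contact_force: [0.3, 0.8, -0.9]
opening: 0.635
```

```bash
python3 - <<'E'
from h import *
go(.5793,-.2815,.0552,104.7,1)
E
```

```text
t 19.18 pos [ 0.5802 -0.2801  0.0632] ang 104.71 tilt [-0.0005 -0.0003] op 55.9 F [ 0.3  0.8 -0.9]
mm [-0.9 -1.4 -8. ] dist 8 | wx,wy,wz TOTAL [-0.0002  0.      0.0001] | shift/row now [-0.0014 -0.0016  0.01  ] after turn [-0.0014 -0.0016  0.01  ]
```

Call:
apply_moves([
  {"x": 0, "y": 0, "z": 0.004, "wx": 0, "wy": 0, "wz": 0, "fingers": 0.1},
  {"x": 0, "y": 0, "z": 0.003, "wx": 0, "wy": 0, "wz": 0, "fingers": 0.1},
  {"x": 0, "y": 0, "z": 0.0015, "wx": 0, "wy": 0, "wz": 0, "fingers": 0.1},
  {"x": 0, "y": 0, "z": 0, "wx": 0, "wy": 0, "wz": 0, "fingers": 0.1},
  {"x": 0, "y": 0, "z": 0, "wx": 0, "wy": 0, "wz": 0, "fingers": 0.1},
  {"x": 0, "y": 0, "z": 0, "wx": 0, "wy": 0, "wz": 0, "fingers": 0.1},
])

```text
clock: 19.92
tool_pos: [0.5804, -0.2802, 0.0562]
eef_rot: [0.611, 0.792, -0.0, 0.0]
contact_force: [0.3, -0.0, -1.1]
opening: 0.632
```

```bash
python3 - <<'E'
from h import *
t=get_state()["tool_pos"]
ends("wrist",[t[2]+.018,.048],14.7,t,0)
go(.5793,-.2815,.0552,104.7,1)
E
```

```text
wrist 0.07421579203292873 8854 along [-52.8  43.2] across [-27.3  28.7] z 0.0746
wrist 0.048 9127 along [-62.1  36.3] across [-32.9  36.2] z 0.0492
t 19.98 pos [ 0.5805 -0.2802  0.0562] ang 104.71 tilt [ 0.0002 -0.0004] op 55.7 F [ 0.2 -1.  -1.1]
mm [-1.2 -1.3 -1. ] dist 2 | wx,wy,wz TOTAL [0.     0.0002 0.    ] | shift/row now [-0.0012 -0.0019  0.0013] after turn [-0.0012 -0.0019  0.0013]
```

Call:
apply_moves([
  {"x": 0, "y": 0, "z": 0.0015, "wx": 0, "wy": 0, "wz": 0, "fingers": 0.1},
  {"x": 0, "y": 0, "z": 0.001, "wx": 0, "wy": 0, "wz": 0, "fingers": 0.1},
  {"x": 0, "y": 0, "z": 0, "wx": 0, "wy": 0, "wz": 0, "fingers": 0.1},
  {"x": 0, "y": 0, "z": 0, "wx": 0, "wy": 0, "wz": 0, "fingers": 0.1},
])

```text
clock: 20.48
tool_pos: [0.5807, -0.2802, 0.0554]
eef_rot: [0.611, 0.792, -0.0, 0.001]
contact_force: [0.2, 0.2, -0.1]
opening: 0.63
```

Call:
apply_moves([
  {"x": 0, "y": 0, "z": 0.0015, "wx": 0, "wy": 0, "wz": 0, "fingers": 0.1},
  {"x": 0, "y": 0, "z": 0, "wx": 0, "wy": 0, "wz": 0, "fingers": 0.1},
  {"x": 0, "y": 0, "z": 0, "wx": 0, "wy": 0, "wz": 0, "fingers": 0.1},
])

```text
clock: 20.85
tool_pos: [0.5808, -0.2802, 0.0553]
eef_rot: [0.611, 0.792, -0.0, 0.001]
contact_force: [-0.6, -0.0, 0.3]
opening: 0.632
```

Call:
apply_moves([
  {"x": 0, "y": 0, "z": 0, "wx": 0, "wy": 0, "wz": 0, "fingers": 0.5},
  {"x": 0, "y": 0, "z": 0, "wx": 0, "wy": 0, "wz": 0, "fingers": 0.5},
  {"x": 0, "y": 0, "z": 0, "wx": 0, "wy": 0, "wz": 0, "fingers": 0.5},
  {"x": 0, "y": 0, "z": -0.02, "wx": 0, "wy": 0, "wz": 0, "fingers": 0.5},
  {"x": 0, "y": 0, "z": -0.04, "wx": 0, "wy": 0, "wz": 0, "fingers": 0.5},
  {"x": 0, "y": 0, "z": -0.05, "wx": 0, "wy": 0, "wz": 0, "fingers": 0.5},
  {"x": 0, "y": 0, "z": -0.02, "wx": 0, "wy": 0, "wz": 0, "fingers": 0.5},
  {"x": 0, "y": 0, "z": 0, "wx": 0, "wy": 0, "wz": 0, "fingers": 0.5},
])

```text
clock: 21.85
tool_pos: [0.5812, -0.2796, 0.1644]
eef_rot: [0.611, 0.792, 0.0, 0.001]
contact_force: [0.6, -0.4, -0.5]
opening: 0.757
```

```bash
python3 - <<'E'
from h import *
t=get_state()["tool_pos"]
ends("wrist",[.073,.048],14.7,t,0)
go(.589,.2565,.15,81.5,9)
E
```

```text
wrist 0.073 3725 along [-53.6  41.7] across [-27.4  28.4] z 0.0727
wrist 0.048 4791 along [-63.5  47.5] across [-33.1  36.5] z 0.0482
t 21.9 pos [ 0.5808 -0.2796  0.1636] ang 104.74 tilt [ 0.0011 -0.0008] op 66.2 F [0.7 0.4 0.4]
mm [  8.2 536.1 -13.6] dist 536 | wx,wy,wz TOTAL [0.0003 0.0003 0.1291] | shift/row now [0.0717 0.02   0.0018] after turn [ 0.0738 -0.0099  0.0019]
```

Call:
apply_moves([
  {"x": 0, "y": 0, "z": 0, "wx": 0, "wy": 0, "wz": 0.043, "fingers": 0.6},
  {"x": 0, "y": 0, "z": 0, "wx": 0, "wy": 0, "wz": 0.043, "fingers": 0.6},
  {"x": 0, "y": 0, "z": 0, "wx": 0, "wy": 0, "wz": 0.043, "fingers": 0.6},
  {"x": 0.07, "y": -0.0095, "z": 0, "wx": 0, "wy": 0, "wz": 0, "fingers": 0.6},
  {"x": 0.07, "y": -0.0095, "z": 0, "wx": 0, "wy": 0, "wz": 0, "fingers": 0.6},
  {"x": 0.07, "y": -0.0095, "z": 0, "wx": 0, "wy": 0, "wz": 0, "fingers": 0.6},
  {"x": 0.07, "y": -0.0095, "z": 0, "wx": 0, "wy": 0, "wz": 0, "fingers": 0.6},
  {"x": 0.07, "y": -0.0095, "z": 0, "wx": 0, "wy": 0, "wz": 0, "fingers": 0.6},
])

```text
clock: 22.9
tool_pos: [0.5821, 0.0019, 0.1484]
eef_rot: [0.766, 0.642, -0.008, -0.006]
contact_force: [0.8, -0.7, -0.2]
opening: 0.799
```

```bash
python3 - <<'E'
from h import *
tub("top",.062,.085,(.579,-.281));tub("top",.038,.058,(.579,-.281));tub("top",.038,.056,(.589,.256),.06)
go(.589,.2565,.13,81.5,4)
E
```

```text
top 325 (array([ 579.7, -282.7]), array([95.7, 56.6]), 14.5) 0.0724
top 517 (array([ 578.7, -281.5]), array([113.5,  69.6]), 14.8) 0.0481
top 225 (array([589.1, 255.4]), array([77.6, 42.7]), -8.4) 0.0471
t 23.05 pos [0.5821 0.0053 0.1492] ang 80.4 tilt [-0.0198  0.001 ] op 70.7 F [-0.3 -0.7  0.3]
mm [  6.9 251.2 -19.2] dist 252 | wx,wy,wz TOTAL [-0.0063  0.0007 -0.0061] | shift/row now [ 0.0778 -0.0109  0.006 ] after turn [ 0.078  -0.0095  0.006 ]
```

Call:
apply_moves([
  {"x": 0.065, "y": -0.009, "z": 0.006, "wx": -0.0063, "wy": 0.0007, "wz": -0.006, "fingers": 0.6},
  {"x": 0.07, "y": -0.009, "z": 0.006, "wx": 0, "wy": 0, "wz": 0, "fingers": 0.6},
  {"x": 0.07, "y": -0.009, "z": 0.006, "wx": 0, "wy": 0, "wz": 0, "fingers": 0.6},
  {"x": 0.06, "y": -0.009, "z": 0, "wx": 0, "wy": 0, "wz": 0, "fingers": 0.6},
  {"x": 0.03, "y": 0, "z": 0, "wx": 0, "wy": 0, "wz": 0, "fingers": 0.6},
  {"x": 0, "y": 0, "z": 0, "wx": 0, "wy": 0, "wz": 0, "fingers": 0.6},
  {"x": 0, "y": 0, "z": 0, "wx": 0, "wy": 0, "wz": 0, "fingers": 0.6},
])

```text
clock: 23.92
tool_pos: [0.5911, 0.2311, 0.1221]
eef_rot: [0.763, 0.646, -0.01, 0.003]
contact_force: [0.2, -0.3, 0.3]
opening: 0.8
```

```bash
python3 - <<'E'
from h import *
go(.5895,.256,.13,81.6,1)
t=np.array([.5895,.256,0])
ends("wrist",[.048],-8.4,t,0)
E
```

```text
t 23.93 pos [0.5911 0.2311 0.1221] ang 80.5 tilt [-0.0118 -0.0179] op 70.4 F [ 0.2 -0.3  0.3]
mm [-1.6 24.9  7.9] dist 26 | wx,wy,wz TOTAL [-0.0028  0.0062 -0.0061] | shift/row now [ 0.0301 -0.0072 -0.0104] after turn [ 0.0305 -0.0065 -0.0098]
wrist 0.048 3273 along [-43.   34.6] across [-19.4  22.2] z 0.0486
```

Call:
apply_moves([
  {"x": 0.03, "y": -0.007, "z": 0, "wx": -0.0028, "wy": 0.0062, "wz": -0.006, "fingers": 0.6},
  {"x": 0, "y": 0, "z": 0, "wx": 0, "wy": 0, "wz": 0, "fingers": 0.6},
  {"x": 0, "y": 0, "z": 0.025, "wx": 0, "wy": 0, "wz": 0, "fingers": 0.6},
  {"x": 0, "y": 0, "z": 0.03, "wx": 0, "wy": 0, "wz": 0, "fingers": 0.6},
  {"x": 0, "y": 0, "z": 0, "wx": 0, "wy": 0, "wz": 0, "fingers": 0.6},
  {"x": 0, "y": 0, "z": 0, "wx": 0, "wy": 0, "wz": 0, "fingers": 0.6},
])

```text
clock: 24.72
tool_pos: [0.5899, 0.2526, 0.0742]
eef_rot: [0.758, 0.652, -0.001, 0.001]
contact_force: [-0.6, 1.5, 0.8]
opening: 0.8
```

```bash
python3 - <<'E'
from h import *
go(.5895,.256,.03,81.6,1)
E
```

```text
t 24.73 pos [0.5899 0.2526 0.0742] ang 81.4 tilt [-0.0002 -0.0019] op 70.4 F [-0.6  1.5  0.8]
mm [ -0.4   3.4 -44.2] dist 44 | wx,wy,wz TOTAL [ 0.      0.0006 -0.0011] | shift/row now [ 0.0042 -0.0011  0.0552] after turn [ 0.0041 -0.0011  0.0552]
```

Call:
apply_moves([
  {"x": 0.0042, "y": -0.0011, "z": 0, "wx": 0, "wy": 0.0006, "wz": -0.001, "fingers": 0.6},
  {"x": 0, "y": 0, "z": 0.02, "wx": 0, "wy": 0, "wz": 0, "fingers": 0.6},
  {"x": 0, "y": 0, "z": 0.02, "wx": 0, "wy": 0, "wz": 0, "fingers": 0.6},
  {"x": 0, "y": 0, "z": 0.011, "wx": 0, "wy": 0, "wz": 0, "fingers": 0.6},
  {"x": 0, "y": 0, "z": 0, "wx": 0, "wy": 0, "wz": 0, "fingers": 0.6},
  {"x": 0, "y": 0, "z": 0, "wx": 0, "wy": 0, "wz": 0, "fingers": 0.6},
])

```text
clock: 25.48
tool_pos: [0.5899, 0.2565, 0.0311]
eef_rot: [0.757, 0.653, 0.001, 0.0]
contact_force: [0.1, -0.3, -0.1]
opening: 0.802
```

```bash
python3 - <<'E'
from h import *
go(.5895,.256,.03,81.6,1)
E
```

```text
t 25.48 pos [0.5899 0.2565 0.0311] ang 81.59 tilt [0.0011 0.0005] op 70.6 F [ 0.1 -0.3 -0.1]
mm [-0.4 -0.5 -1.1] dist 1 | wx,wy,wz TOTAL [ 0.0003 -0.0002 -0.0001] | shift/row now [-0.0007 -0.0004  0.0014] after turn [-0.0007 -0.0004  0.0014]
```

Call:
apply_moves([
  {"x": 0, "y": 0, "z": 0, "wx": 0, "wy": 0, "wz": 0, "fingers": -0.25},
  {"x": 0, "y": 0, "z": 0, "wx": 0, "wy": 0, "wz": 0, "fingers": -0.25},
  {"x": 0, "y": 0, "z": 0, "wx": 0, "wy": 0, "wz": 0, "fingers": -0.25},
  {"x": 0, "y": 0, "z": 0, "wx": 0, "wy": 0, "wz": 0, "fingers": -0.25},
  {"x": 0, "y": 0, "z": 0, "wx": 0, "wy": 0, "wz": 0, "fingers": -0.25},
  {"x": 0, "y": 0, "z": 0, "wx": 0, "wy": 0, "wz": 0, "fingers": -0.25},
], force=20)

```text
clock: 26.22
tool_pos: [0.5905, 0.2567, 0.0322]
eef_rot: [0.757, 0.653, 0.001, 0.0]
contact_force: [-0.3, -0.8, -0.6]
opening: 0.472
```

```bash
python3 - <<'E'
from h import *
go(.5800,-.2815,.19,104.6,10)
E
```

```text
t 26.23 pos [0.5905 0.2567 0.0322] ang 81.57 tilt [0.0025 0.0013] op 41.5 F [-0.3 -0.8 -0.6]
mm [ -10.5 -538.2  157.8] dist 561 | wx,wy,wz TOTAL [ 0.0008 -0.0004 -0.128 ] | shift/row now [-0.0667  0.0086 -0.0198] after turn [-0.0648 -0.0182 -0.0197]
```

Call:
apply_moves([
  {"x": 0, "y": 0, "z": -0.015, "wx": 0, "wy": 0, "wz": 0, "fingers": -0.25},
  {"x": 0, "y": 0, "z": -0.035, "wx": 0, "wy": 0, "wz": 0, "fingers": -0.25},
  {"x": 0, "y": 0, "z": -0.05, "wx": 0, "wy": 0, "wz": 0, "fingers": -0.25},
  {"x": 0, "y": 0, "z": -0.05, "wx": 0, "wy": 0, "wz": 0, "fingers": -0.25},
  {"x": 0, "y": 0, "z": -0.045, "wx": 0, "wy": 0, "wz": 0, "fingers": -0.25},
  {"x": 0, "y": 0, "z": 0, "wx": 0, "wy": 0, "wz": -0.043, "fingers": -0.25},
  {"x": 0, "y": 0, "z": 0, "wx": 0, "wy": 0, "wz": -0.045, "fingers": -0.25},
  {"x": 0, "y": 0, "z": 0, "wx": 0, "wy": 0, "wz": -0.04, "fingers": -0.25},
])

```text
clock: 27.22
tool_pos: [0.59, 0.2575, 0.1999]
eef_rot: [0.606, 0.796, 0.003, 0.002]
contact_force: [-0.4, -0.4, -0.8]
opening: 0.472
```

```bash
python3 - <<'E'
from h import *
go(.5800,-.2815,.18,104.6,10)
E
```

```text
t 27.23 pos [0.59   0.2575 0.1999] ang 105.42 tilt [0.0066 0.003 ] op 41.6 F [-0.4 -0.4 -0.8]
mm [ -10.  -539.   -19.9] dist 539 | wx,wy,wz TOTAL [ 0.0023 -0.0004  0.0046] | shift/row now [-0.0646 -0.0191  0.0023] after turn [-0.0649 -0.0182  0.0025]
```

Call:
apply_moves([
  {"x": -0.045, "y": -0.013, "z": 0, "wx": 0.0023, "wy": 0, "wz": 0.0046, "fingers": -0.25},
  {"x": -0.07, "y": -0.02, "z": 0, "wx": 0, "wy": 0, "wz": 0, "fingers": -0.25},
  {"x": -0.07, "y": -0.02, "z": 0, "wx": 0, "wy": 0, "wz": 0, "fingers": -0.25},
  {"x": -0.07, "y": -0.02, "z": 0, "wx": 0, "wy": 0, "wz": 0, "fingers": -0.25},
  {"x": -0.07, "y": -0.02, "z": 0, "wx": 0, "wy": 0, "wz": 0, "fingers": -0.25},
  {"x": -0.07, "y": -0.02, "z": 0, "wx": 0, "wy": 0, "wz": 0, "fingers": -0.25},
  {"x": -0.07, "y": -0.02, "z": 0, "wx": 0, "wy": 0, "wz": 0, "fingers": -0.25},
  {"x": 0, "y": 0, "z": 0, "wx": 0, "wy": 0, "wz": 0, "fingers": -0.25},
])

```text
clock: 28.22
tool_pos: [0.5822, -0.1406, 0.204]
eef_rot: [0.611, 0.792, 0.002, 0.001]
contact_force: [-0.1, -0.2, -0.0]
opening: 0.474
```

```bash
python3 - <<'E'
from h import *
go(.5800,-.2815,.15,104.6,1)
E
```

```text
t 28.23 pos [ 0.5822 -0.1406  0.204 ] ang 104.72 tilt [0.0052 0.002 ] op 41.7 F [-0.1 -0.2 -0. ]
mm [  -2.2 -140.9  -54. ] dist 151 | wx,wy,wz TOTAL [ 0.0018 -0.0002  0.0007] | shift/row now [-0.1697 -0.0478  0.0672] after turn [-0.1697 -0.0471  0.0675]
```

Call:
apply_moves([
  {"x": -0.055, "y": -0.016, "z": 0, "wx": 0.0018, "wy": 0, "wz": 0, "fingers": -0.25},
  {"x": -0.06, "y": -0.017, "z": 0, "wx": 0, "wy": 0, "wz": 0, "fingers": -0.25},
  {"x": -0.055, "y": -0.016, "z": 0, "wx": 0, "wy": 0, "wz": 0, "fingers": -0.25},
  {"x": 0, "y": 0, "z": 0, "wx": 0, "wy": 0, "wz": 0, "fingers": -0.25},
  {"x": 0, "y": 0, "z": 0, "wx": 0, "wy": 0, "wz": 0, "fingers": -0.25},
])

```text
clock: 28.85
tool_pos: [0.5812, -0.2795, 0.208]
eef_rot: [0.608, 0.794, 0.003, 0.001]
contact_force: [0.8, 0.4, -0.9]
opening: 0.477
```

```bash
python3 - <<'E'
from h import *
go(.5800,-.2810,.145,104.6,1)
E
```

```text
t 28.85 pos [ 0.5812 -0.2795  0.208 ] ang 105.17 tilt [0.0054 0.0045] op 42.0 F [ 0.8  0.4 -0.9]
mm [ -1.2  -1.5 -63. ] dist 63 | wx,wy,wz TOTAL [ 0.002  -0.0009  0.0031] | shift/row now [-0.0016 -0.0025  0.0788] after turn [-0.0014 -0.002   0.0788]
```

Call:
apply_moves([
  {"x": -0.0015, "y": -0.002, "z": 0.02, "wx": 0.002, "wy": -0.0009, "wz": 0.003, "fingers": -0.25},
  {"x": 0, "y": 0, "z": 0.035, "wx": 0, "wy": 0, "wz": 0, "fingers": -0.25},
  {"x": 0, "y": 0, "z": 0.035, "wx": 0, "wy": 0, "wz": 0, "fingers": -0.25},
  {"x": 0, "y": 0, "z": 0.015, "wx": 0, "wy": 0, "wz": 0, "fingers": -0.25},
  {"x": 0, "y": 0, "z": 0, "wx": 0, "wy": 0, "wz": 0, "fingers": -0.25},
  {"x": 0, "y": 0, "z": 0, "wx": 0, "wy": 0, "wz": 0, "fingers": -0.25},
])

```text
clock: 29.6
tool_pos: [0.5816, -0.2723, 0.1212]
eef_rot: [0.607, 0.795, 0.001, -0.001]
contact_force: [-0.1, -0.1, -0.1]
opening: 0.472
```

```bash
python3 - <<'E'
from h import *
go(.5800,-.2810,.0822,104.6,1)
t=get_state()["tool_pos"]
for n in ("wrist","top","side"): ends(n,[t[2]+.016,.073,.048],14.6,t,0)
E
```

```text
t 29.6 pos [ 0.5816 -0.2723  0.1212] ang 105.27 tilt [-0.      0.0024] op 41.6 F [-0.1 -0.1 -0.1]
mm [ -1.6  -8.7 -39. ] dist 40 | wx,wy,wz TOTAL [ 0.0002 -0.0008  0.0037] | shift/row now [-0.0101 -0.0048  0.0488] after turn [-0.01   -0.0046  0.0488]
wrist 0.1372410583990929 6070 along [-44.1  19.9] across [-20.8  21.4] z 0.1378
wrist 0.073 2719 along [-55.4  13.4] across [-34.8  21. ] z 0.0738
wrist 0.048 3163 along [-65.3  19.4] across [-40.4  28.9] z 0.0491
top 0.1372410583990929 76 along [-40.7  36.7] across [-22.4  16.9] z 0.1374
top 0.073 111 along [-51.9  43.3] across [-37.8  17.7] z 0.0731
top 0.048 222 along [-61.8  51.5] across [-43.6  25.9] z 0.0482
side 0.1372410583990929 300 along [-44.2  34.9] across [-21.9  19.8] z 0.1369
side 0.073 278 along [-55.5  40.1] across [-35.5  19.9] z 0.0728
side 0.048 444 along [-65.3  48.5] across [-41.1  28.3] z 0.0479
```

Call:
apply_moves([
  {"x": -0.0089, "y": -0.0029, "z": 0, "wx": 0, "wy": -0.0008, "wz": 0.0037, "fingers": -0.25},
  {"x": 0, "y": 0, "z": 0, "wx": 0, "wy": 0, "wz": 0, "fingers": -0.25},
  {"x": 0, "y": 0, "z": 0.012, "wx": 0, "wy": 0, "wz": 0, "fingers": -0.25},
  {"x": 0, "y": 0, "z": 0, "wx": 0, "wy": 0, "wz": 0, "fingers": -0.25},
  {"x": 0, "y": 0, "z": 0, "wx": 0, "wy": 0, "wz": 0, "fingers": -0.25},
])

```text
clock: 30.38
tool_pos: [0.5814, -0.2818, 0.1121]
eef_rot: [0.613, 0.79, 0.0, 0.001]
contact_force: [-0.8, 0.4, -0.0]
opening: 0.475
```

```bash
python3 - <<'E'
from h import *
go(.5800,-.2810,.0822,104.6,1)
t=get_state()["tool_pos"]
for n in ("wrist","top","side"): ends(n,[t[2]+.016,.073,.048],14.6,t,0)
E
```

```text
t 30.38 pos [ 0.5814 -0.2818  0.1121] ang 104.44 tilt [ 0.0024 -0.0016] op 41.8 F [-0.8  0.4 -0. ]
mm [ -1.4   0.8 -29.9] dist 30 | wx,wy,wz TOTAL [ 0.0006  0.0007 -0.0009] | shift/row now [ 0.0015 -0.0015  0.0373] after turn [ 0.0014 -0.0015  0.0373]
wrist 0.12807974079284162 6033 along [-44.3  19.7] across [-20.4  21.7] z 0.1284
wrist 0.073 2196 along [-53.  -31.3] across [-25.3  30.3] z 0.0736
wrist 0.048 3670 along [-62.9  19.7] across [-31.3  38.2] z 0.0489
top 0.12807974079284162 76 along [-40.6  36.6] across [-22.9  18.2] z 0.1285
top 0.073 136 along [-49.6  45.8] across [-28.1  26.6] z 0.0726
top 0.048 189 along [-59.4  53.9] across [-34.7  35.1] z 0.0477
side 0.12807974079284162 302 along [-43.9  35.1] across [-21.1  20.3] z 0.1276
side 0.073 247 along [-53.1  29. ] across [-26.3  29. ] z 0.0727
side 0.048 430 along [-62.7  50.2] across [-32.   37.3] z 0.048
```

Call:
apply_moves([
  {"x": 0.0021, "y": 0, "z": 0, "wx": 0.0006, "wy": 0.0007, "wz": -0.0009, "fingers": -0.25},
  {"x": 0, "y": 0, "z": 0, "wx": 0, "wy": 0, "wz": 0, "fingers": -0.25},
  {"x": 0, "y": 0, "z": 0.006, "wx": 0, "wy": 0, "wz": 0, "fingers": -0.25},
  {"x": 0, "y": 0, "z": 0.006, "wx": 0, "wy": 0, "wz": 0, "fingers": -0.25},
  {"x": 0, "y": 0, "z": 0, "wx": 0, "wy": 0, "wz": 0, "fingers": -0.25},
  {"x": 0, "y": 0, "z": 0, "wx": 0, "wy": 0, "wz": 0, "fingers": -0.25},
])

```text
clock: 31.28
tool_pos: [0.581, -0.28, 0.1019]
eef_rot: [0.611, 0.791, -0.0, -0.0]
contact_force: [0.1, -0.6, -1.1]
opening: 0.473
```

```bash
python3 - <<'E'
from h import *
go(.5800,-.2810,.0822,104.6,1)
t=get_state()["tool_pos"]
for n in ("wrist","side"): ends(n,[t[2]+.016,.073],14.6,t,0)
E
```

```text
t 31.27 pos [ 0.581  -0.28    0.1019] ang 104.62 tilt [-0.0001 -0.    ] op 41.6 F [ 0.1 -0.6 -1.1]
mm [ -1.   -1.  -19.7] dist 20 | wx,wy,wz TOTAL [-0.      0.      0.0001] | shift/row now [-0.0009 -0.0015  0.0246] after turn [-0.0009 -0.0015  0.0246]
wrist 0.11790638348474335 6072 along [-44.2  19.9] across [-20.5  21.6] z 0.1183
wrist 0.073 5558 along [-52.9  16. ] across [-27.1  28.2] z 0.0735
side 0.11790638348474335 293 along [-43.9  35.1] across [-21.1  20.2] z 0.1174
side 0.073 326 along [-53.2  18.2] across [-28.2  27.3] z 0.073
```

Centred within about 0.3 mm. I'll lower it the remaining 20 mm.

Call:
apply_moves([
  {"x": 0, "y": 0, "z": 0.007, "wx": 0, "wy": 0, "wz": 0, "fingers": -0.25},
  {"x": 0, "y": 0, "z": 0.006, "wx": 0, "wy": 0, "wz": 0, "fingers": -0.25},
  {"x": 0, "y": 0, "z": 0.005, "wx": 0, "wy": 0, "wz": 0, "fingers": -0.25},
  {"x": 0, "y": 0, "z": 0.003, "wx": 0, "wy": 0, "wz": 0, "fingers": -0.25},
  {"x": 0, "y": 0, "z": 0.0015, "wx": 0, "wy": 0, "wz": 0, "fingers": -0.25},
  {"x": 0, "y": 0, "z": 0, "wx": 0, "wy": 0, "wz": 0, "fingers": -0.25},
  {"x": 0, "y": 0, "z": 0, "wx": 0, "wy": 0, "wz": 0, "fingers": -0.25},
])

```text
clock: 32.25
tool_pos: [0.581, -0.28, 0.0827]
eef_rot: [0.611, 0.791, -0.0, 0.0]
contact_force: [-0.1, 0.4, -0.6]
opening: 0.476
```

Call:
apply_moves([
  {"x": 0, "y": 0, "z": 0.001, "wx": 0, "wy": 0, "wz": 0, "fingers": -0.25},
  {"x": 0, "y": 0, "z": 0, "wx": 0, "wy": 0, "wz": 0, "fingers": -0.25},
])

```text
clock: 32.5
tool_pos: [0.5812, -0.2801, 0.0822]
eef_rot: [0.611, 0.791, 0.0, 0.0]
contact_force: [-0.1, -0.6, -1.3]
opening: 0.47
```

Call:
apply_moves([
  {"x": 0, "y": 0, "z": 0.0015, "wx": 0, "wy": 0, "wz": 0, "fingers": -0.25},
  {"x": 0, "y": 0, "z": 0, "wx": 0, "wy": 0, "wz": 0, "fingers": -0.25},
  {"x": 0, "y": 0, "z": 0, "wx": 0, "wy": 0, "wz": 0, "fingers": -0.25},
])

```text
clock: 32.88
tool_pos: [0.5814, -0.2802, 0.0822]
eef_rot: [0.611, 0.791, -0.0, 0.001]
contact_force: [-0.1, 1.2, -0.6]
opening: 0.476
```

Call:
apply_moves([
  {"x": 0, "y": 0, "z": 0.0015, "wx": 0, "wy": 0, "wz": 0, "fingers": -0.25},
  {"x": 0, "y": 0, "z": 0, "wx": 0, "wy": 0, "wz": 0, "fingers": -0.25},
  {"x": 0, "y": 0, "z": 0, "wx": 0, "wy": 0, "wz": 0, "fingers": -0.25},
])

```text
clock: 33.25
tool_pos: [0.5816, -0.2802, 0.0822]
eef_rot: [0.612, 0.791, -0.0, 0.001]
contact_force: [-0.8, -0.2, 1.1]
opening: 0.475
```

```bash
python3 - <<'E'
from h import *
t=get_state()["tool_pos"]
for n in ("wrist","side"): ends(n,[.098,.073],14.6,t,0)
go(.5800,-.2810,.0822,104.6,1)
E
```

```text
wrist 0.098 6115 along [-44.1  19.9] across [-20.4  21.7] z 0.0986
wrist 0.073 7312 along [-53.3  37.4] across [-27.   28.7] z 0.0739
side 0.098 289 along [-43.9  35.5] across [-21.   20.5] z 0.0977
side 0.073 388 along [-53.4  30.4] across [-27.8  27.3] z 0.0731
t 33.35 pos [ 0.5815 -0.2802  0.0822] ang 104.59 tilt [ 0.0013 -0.0016] op 41.7 F [-1.2  0.2  2. ]
mm [-1.5 -0.8  0. ] dist 2 | wx,wy,wz TOTAL [ 0.0003  0.0006 -0.    ] | shift/row now [-0.0005 -0.0021 -0.0001] after turn [-0.0005 -0.0021 -0.0001]
```

Seated: z has stopped at 0.0822, the rims are at 98 and 73 mm, and the force is rising. Releasing and retreating.

Call:
apply_moves([
  {"x": 0, "y": 0, "z": 0, "wx": 0, "wy": 0, "wz": 0, "fingers": 0.3},
  {"x": 0, "y": 0, "z": 0, "wx": 0, "wy": 0, "wz": 0, "fingers": 0.3},
  {"x": 0, "y": 0, "z": 0, "wx": 0, "wy": 0, "wz": 0, "fingers": 0.3},
  {"x": 0, "y": 0, "z": -0.015, "wx": 0, "wy": 0, "wz": 0, "fingers": 0.3},
  {"x": 0, "y": 0, "z": -0.035, "wx": 0, "wy": 0, "wz": 0, "fingers": 0.3},
  {"x": 0, "y": 0, "z": -0.06, "wx": 0, "wy": 0, "wz": 0, "fingers": 0.3},
  {"x": 0, "y": 0, "z": -0.06, "wx": 0, "wy": 0, "wz": 0, "fingers": 0.3},
  {"x": 0, "y": 0, "z": -0.03, "wx": 0, "wy": 0, "wz": 0, "fingers": 0.3},
])

```text
clock: 34.35
tool_pos: [0.5808, -0.2791, 0.2474]
eef_rot: [0.611, 0.792, -0.0, -0.001]
contact_force: [-0.7, -0.4, 1.5]
opening: 0.649
```

Call:
apply_moves([
  {"x": 0.06, "y": 0, "z": 0, "wx": 0, "wy": 0, "wz": 0, "fingers": 0.3},
  {"x": 0.06, "y": 0, "z": 0, "wx": 0, "wy": 0, "wz": 0, "fingers": 0.3},
  {"x": 0.06, "y": 0, "z": 0, "wx": 0, "wy": 0, "wz": 0, "fingers": 0.3},
  {"x": 0.06, "y": 0, "z": 0, "wx": 0, "wy": 0, "wz": 0, "fingers": 0.3},
  {"x": 0.06, "y": 0, "z": 0, "wx": 0, "wy": 0, "wz": 0, "fingers": 0.3},
  {"x": 0.06, "y": 0, "z": 0, "wx": 0, "wy": 0, "wz": 0, "fingers": 0.3},
  {"x": 0, "y": 0, "z": 0, "wx": 0, "wy": 0, "wz": 0, "fingers": 0.3},
  {"x": 0, "y": 0, "z": 0, "wx": 0, "wy": 0, "wz": 0, "fingers": 0.3},
])

```text
clock: 35.35
tool_pos: [0.5097, 0.0086, 0.257]
eef_rot: [0.611, 0.791, 0.004, 0.007]
contact_force: [1.0, -0.4, -0.4]
opening: 0.65
```

```bash
python3 - <<'E'
from h import *
for a,b in((.086,.11),(.062,.084),(.038,.058)): tub("top",a,b,(.579,-.281))
p,d=snapshot("side");cv2.imwrite("pics/s2.png",cv2.resize(p[180:390,150:430,::-1],(800,600)))
print(get_state()["clock"],get_state()["tool_pos"])
E
```

```text
top 277 (array([ 580.4, -283. ]), array([77.5, 42.4]), 14.9) 0.0971
top 434 (array([ 579.5, -282.8]), array([95.7, 55.5]), 15.0) 0.0733
top 463 (array([ 578.6, -281.4]), array([113.4,  69.2]), 15.3) 0.0494
35.55 [0.50971625 0.00794035 0.25643948]
```

View pics/s2.png

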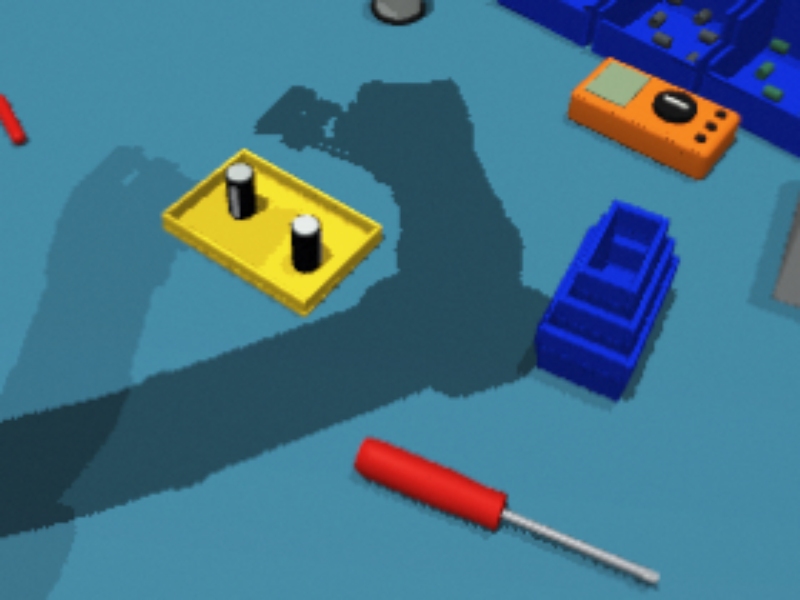

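The side crop shows both capacitors upright in the tray at (240,190) and (306,243), and the three tubs nested squarely at (610,300). The rims are at 97, 73 and 49 mm, the headings agree within 0.4°, and the large tub has not moved. I'll hand the job in.

```bash
python3 -c "
from plant import *
print(finish_job())"
```

```text
the job is handed in; nothing more can be done
None
```

The job is done and handed in at about 35.6 s. The capacitor stands upright in the free half of the yellow tray. The medium tub is nested in the large one and the small tub in the medium, both lowered until contact and then released.

**Nesting:** in the last top view the rims are at about 97, 73 and 49 mm, against 98, 73 and 48 mm when fully home. The headings are 14.9°, 15.0° and 15.3°, and the centres agree within about 2 mm.

**Rest of the bench:** the large tub moved less than 1 mm by measurement. The last side view shows both capacitors upright and the screwdriver and multimeter where they were. I did not re-check the pliers or spool individually, but the arm did not go near them.

**Disagreements:**
- The wrist camera read positions 3–5 mm off the top camera, so I aligned each nest on relative measurements, which agreed within about 1 mm across the cameras.
- The capacitor touched down about 1 mm lower than expected, with about 5 N of contact force.
- The force reading lags, so contact at the nests was judged mainly by the height no longer dropping.

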